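# Load the container sealer and hold its paddle half pressed

## Robot

A 6-joint arm with a two-finger parallel gripper is mounted at the origin on a cart in front of the work surface, level with it; the furniture and walls round the work are solid. World frame = base frame: x ahead of the robot, y to its left, z up, the work surface at z = 0. Lengths are in m, angles in rad, forces in N, time in s.
With the tool pointing down it reaches from about 0.375 to 0.9 m from the base axis. Payload 3.1 kg.
Tool frame: the origin (TCP) lies at the very end of the fingers, on their centre line; the grasp point (between the pads) lies ctrl.grasp_offset behind it (ctrl.grasp_offset is the distance from the TCP to the grasp point, in m); z points along the fingers, y is the direction in which the jaws open and shut (so a half turn about z gives the same grasp; the last joint's range is limited). The gripper opens to 85 mm and grips with 20 to 120 N. Pads are 22 mm wide; open, the fingers measure 114 mm over their backs; the gripper's body (76 mm by 85 mm) begins 54 mm behind the grasp point. The pads swing forward as they close: fully open they stand 13 mm farther back than shut.
Start: joints at [1.111, 0.527, 1.433, -0, 1.181, -0.178], TCP at [0.173, 0.601, 0.197] pointing down, gripper open.
Joint ranges: [-3.08, 3.08], [-0.75, 2.2], [0.22, 2.44], [-1.43, 4.57], [0, 2.65], [-2.85, 2.85]. Speed limits (rad/s): [2.79, 2.79, 3.14, 3.14, 3.14, 3.14].

## Interface

Orientations are given as a 3x3 rotation matrix whose columns are the frame's x, y, z axes.
In Python, from station import ctrl, snapshot, camera_info, job, recognise gives the robot as it stands.
- The arm moves only by the tool carry_out, never from a script. Its argument "rows" is a list of rows, each an object with "delta_pos": the shift along the tool's x, y, z in mm, a list of three; "dr": the turn, a rotation vector about the tool's x, y, z in rad, a list of three. In form: [{"delta_pos": [dx, dy, dz], "dr": [wx, wy, wz]}, ...]. A call has 1 to 10 rows; each row is the pose to reach, as a shift and turn from the pose measured when the call began, along the tool's axes at that moment; what a row does not reach only later rows make up. A row lasts 1/10 s, in which the tool goes at most 50 mm and 8.59 degrees, less where a joint would pass 70% of its speed; a pose out of reach is approached as far as the arm can. A call with a gripper value outside its range is refused whole. "grip" is the closure in counts, from 0 (fully open) to 255 (shut), set as the call begins (left out, the last holds). The fingers move at their own pace and stop on an object; "grip_force" is the grip in N (left out, the last holds). Time passes only in rows, so rows that repeat a pose let the fingers close. It gives the time, the measured TCP pose, the force and the opening at its end, in the units of the state.
- ctrl.read_state(): the state, without advancing time (a new reading comes with each control period).
- snapshot(name): name is "side" or "top" or "wrist"; returns the picture (420x560x3 uint8, red, green, blue); there is no depth.
- camera_info(name): a dict with "fx", "fy", "cx", "cy" (pixels), "view" (4x4, takes a point from world to camera coordinates). Camera axes: x right, y up, looking along -z (the intrinsics and any distortion apply to the point x, -y, -z); pixel columns grow to the right and rows downward; lengths in m; the calibration is good to about 2 mm. The wrist camera is an equidistant fisheye: a pixel r from the principal point sees the ray r / f radians off the axis. A picture is of the moment at which its call begins: read the wrist's pose just before it. camera_info takes no time and is no camera call; for the wrist camera it gives the pose at the moment of the call.
- job.job_done(): hands the job in, once; it reports no verdict.
Trained networks look in the newest picture that a camera, given by its name, has taken for a name from the list of things; names that differ only in an ending like _2 or _b are one class to them, and where a whole thing is asked for, a point or a joint stands for the part that bears it (a point fixed in the world has none). Each returns a list of dicts, best first, with "p" (0 to 1); they miss things now and then, are a little off and sometimes report something else, mostly with a low value. They report only what shows in the picture. A call takes as long as a camera call. They do not tell look-alikes from the thing itself.
- recognise(camera, name): "rect" ([left, top, right, bottom] in pixels, round what is visible of it).
The state is a dict: "t": time; "qpos": joint angles; "qvel": joint speeds; "effort": joint torques, N m; "tool_pos": TCP position; "ee_rot": TCP orientation; "force": force on the tool from outside, world axes, zero at the start; "ft_torque": the same for the moment, N m; "gripper_width": opening from 0.0 (shut) to 1.0 (fully open).
Only numpy, scipy, OpenCV 4.12 (cv2) and the standard library are available. Lean on these libraries where they do the work, as an engineer would, in place of code of your own. Each camera call takes 0.05 s, during which the arm holds its last target.

## Task

Set the small tin upright in the small well of the container sealer and the tall spice jar upright in its large well, lowering them in rather than dropping them. Then press the sealer's sprung paddle half way down, so that it is level, never down to its stop, keep it there for at least three seconds, and finish while still holding it pressed; leave the food can and the kitchen timer where they are.

Things in the scene. Friction and masses are not known exactly. Their poses are not given: they have to be found in the camera images.
- sealer: low appliance fixed to the worktop: grey base 142x232x22 mm, bright metal deck 130x220 mm, its top at 40 mm, with two round wells and a sprung paddle. Origin: centre of underside; x points away from the robot (turned up to 0.25 rad), z up; along y: paddle at -85 mm, small well -20, large well +70 mm. Hinge cheeks at the paddle's far end reach 92 mm high
- small_well (a point): centre of the floor of the small well (40 mm in diameter, 18 mm deep; floor 22 mm above the worktop); axes as the sealer
- large_well (a point): centre of the floor of the large well (49 mm in diameter, 18 mm deep; floor 22 mm above the worktop); axes as the sealer
- paddle_top (a point): centre of the upper face of the black ribbed pad (40 mm along the lever, 36 mm wide) at the front end of the paddle, where it is pressed downwards; it is 111 mm above the worktop when released, 88 mm when level (half way) and 65 mm at the stop. The pad overhangs the front edge of the deck
- post_top (a point): top of the slim fixed steel post (14 x 6 mm) on the side of the pad away from the wells, 30 mm beside the pad's centre line and 12 mm nearer the hinge than the pad's centre; 88 mm above the worktop: the pad's upper face is flush with it when the paddle is half way down
- paddle (a joint): paddle angle, rad: 0 = released (slopes up towards the robot by 0.22), 0.22 = level, half way, 0.44 = at its stop. Level hinge, 105 mm from the pad centre along the sealer's +x and 80 mm above the worktop. The spring pushes back at the pad with about 4 N released, 8 N half way, 13 N at the stop, and lifts it when let go
- small_tin: small round closed tin, green with a white cap, 32 mm in diameter, 49 mm high (the rigid side reaches up to 42 mm), about 60 g, standing loose on the open worktop left of the sealer. Origin: centre of its underside, z up
- tall_jar: slim round spice jar with a dark cap, 41 mm in diameter, 105 mm high, about 110 g, standing loose on the open worktop left of the sealer (not one of the row at the back of the worktop). Origin: centre of its underside, z up
- food_can: squat food can, 76 mm in diameter, 58 mm high, standing loose among the small tin and the jar; to be left alone. Origin: centre of its underside
- wind_timer: round wind-up kitchen timer, 67 mm in diameter, 50 mm high, standing loose among the small tin and the jar; to be left alone. Origin: centre of its underside
There are look-alikes about, which are no part of the job. What is shaped like the small_tin but blue is not meant. Leave any purple look-alike of the tall_jar alone.

How it is judged:
On the way, in this order (a step that is already met when the one before it is completed fails the run):
1. both containers stand in their wells, let go, with the paddle still up (horizontal distance between small_tin and small_well below 0.008 m and z of small_tin in the frame of small_well below 0.004 m and angle between each of small_tin, tall_jar's own z axis and vertical below 0.12 rad and contact force between the fingers and small_tin below 0.3 N and horizontal distance between tall_jar and large_well below 0.008 m and z of tall_jar in the frame of large_well below 0.004 m and contact force between the fingers and tall_jar below 0.3 N and value of joint paddle below 0.06 rad), for 0.2 s.
2. the robot holds the paddle about half way down for some seconds (horizontal distance between small_tin and small_well below 0.008 m and z of small_tin in the frame of small_well below 0.004 m and angle between each of small_tin, tall_jar's own z axis and vertical below 0.12 rad and contact force between the fingers and small_tin below 0.3 N and horizontal distance between tall_jar and large_well below 0.008 m and z of tall_jar in the frame of large_well below 0.004 m and contact force between the fingers and tall_jar below 0.3 N and value of joint paddle between 0.14 and 0.3 rad and contact force between any of the fingers, the arm and paddle above 2 N), for 2.5 s.
At the end, for the whole second after the job is handed in: Tin in the small well, jar in the large one (within 8 mm of centre, 4 mm of the floor, upright to 0.12 rad, let go); paddle still at 0.14 to 0.30 rad, pressed by the robot with over 2 N; food can and timer upright within 30 mm of their start (all of step 2 and velocity of joint paddle between -0.1 and 0.1 rad/s and distance of each of food_can, wind_timer from where it was at the start of the episode below 0.03 m and angle between each of food_can, wind_timer's own z axis and vertical below 0.2 rad); the arm keeps its last pose, push and grip.
It fails at once if the paddle is pushed down to its stop (value of joint paddle above 0.4 rad).
It fails at once if a container is dropped into its well from a height (horizontal distance between small_tin and small_well below 0.02 m and z of small_tin in the frame of small_well below 0.03 m and linear speed of small_tin above 0.8 m/s).
It fails at once if a container is dropped into its well from a height (horizontal distance between tall_jar and large_well below 0.02 m and z of tall_jar in the frame of large_well below 0.03 m and linear speed of tall_jar above 0.8 m/s).
It fails at once if the food can or the timer is shifted or tipped (distance of food_can from where it was at the start of the episode above 0.03 m or angle between food_can's own z axis and vertical above 0.3 rad).
It fails at once if the food can or the timer is shifted or tipped (distance of wind_timer from where it was at the start of the episode above 0.03 m or angle between wind_timer's own z axis and vertical above 0.3 rad).
It also fails if it takes over 72 s, if anything falls off the work surface, if the arm or the gripper's body presses on something with over 40 N, if the wrist force passes 120 N, or if a joint passes its speed limit or range.

## Working session

There is one attempt and no reset: what is moved stays moved. The work goes in short steps, Python scripts to look and compute and a tool call to move; the robot and the scene stay as the last step left them, time stands still between calls to the robot, and variables do not carry over. Pictures are saved under pics/ and viewed, and the job is handed in when it is done.

Besides the shell and the picture viewer there is one more tool, called after "Call:" as name([rows], argument=value, ...), one row to a line, values as JSON. carry_out: Moves the arm, as the interface text tells. Its arguments: {"type":"object","properties":{"rows":{"type":"array","items":{"type":"object","properties":{"delta_pos":{"type":"array","items":{"type":"number"}},"dr":{"type":"array","items":{"type":"number"}}}}},"grip":{"type":"number"},"grip_force":{"type":"number"}},"required":["rows"]}

```bash
ls; mkdir -p pics; python3 - <<'E'
from station import ctrl, snapshot, camera_info, job, recognise
import cv2, numpy as np
s=ctrl.read_state(); print(s['t'],s['tool_pos'],np.round(s['ee_rot'],3), ctrl.grasp_offset, s['gripper_width'],s['force'])
for c in ['side','top','wrist']:
    im=snapshot(c); cv2.imwrite(f'pics/{c}0.png',im[:,:,::-1])
    i=camera_info(c); print(c,{k:(np.round(v,4).tolist()) if not isinstance(v,str) else v for k,v in i.items()})
    for n in ['sealer','small_tin','tall_jar','food_can','wind_timer','paddle','paddle_top','small_well','large_well','post_top']:
        try: print(n,[(np.round(d['rect'],1).tolist(),round(d['p'],2)) for d in recognise(c,n)][:4])
        except Exception as e: print(n,e)
print(ctrl.read_state()['t'])
E
```

```text
pics
0.0 [0.17280194 0.59981139 0.19626506] [[-0.961  0.277 -0.001]
 [ 0.277  0.961 -0.002]
 [ 0.    -0.002 -1.   ]] 0.0187 0.9992647191515452 [-0.30900891  0.6078512   0.38376287]
side {'fx': 495.5949, 'fy': 495.5949, 'cx': 273.6733, 'cy': 205.6003, 'view': [[-0.9867, -0.1626, -0.0067, 0.5562], [0.085, -0.5502, 0.8307, -0.0106], [-0.1387, 0.8191, 0.5567, -1.1586], [0.0, 0.0, 0.0, 1.0]]}
sealer [([210.0, 141.8, 306.2, 231.0], 0.82)]
small_tin [([308.1, 237.6, 323.4, 267.3], 0.84), ([311.1, 218.5, 323.8, 242.7], 0.61)]
tall_jar [([176.1, 221.8, 205.5, 275.5], 0.83), ([235.0, 211.7, 257.6, 266.4], 0.64)]
food_can [([213.5, 267.2, 252.3, 319.1], 0.62)]
wind_timer [([294.6, 289.0, 327.9, 323.9], 0.55)]
paddle [([257.6, 145.6, 305.7, 154.9], 0.81)]
paddle_top [([258.6, 143.0, 304.4, 153.9], 0.78), ([303.3, 240.4, 321.0, 269.1], 0.62)]
small_well [([209.4, 145.6, 308.2, 230.1], 0.83), ([259.2, 145.0, 310.5, 153.9], 0.62)]
large_well [([212.9, 143.9, 307.9, 229.5], 0.76), ([257.2, 143.1, 303.2, 152.6], 0.32)]
post_top [([211.4, 146.5, 306.1, 227.8], 0.76), ([255.8, 144.8, 308.0, 153.2], 0.4
[... 664 characters left out ...]
, 0.69)]
large_well [([285.3, 152.7, 400.6, 238.2], 0.74), ([372.1, 177.9, 396.6, 244.6], 0.52)]
post_top [([284.0, 151.4, 400.0, 241.5], 0.61)]
wrist {'fx': 325.1923, 'fy': 325.1923, 'cx': 281.2873, 'cy': 211.4114, 'view': [[0.2785, 0.9604, 0.0015, -0.6261], [-0.9105, 0.2645, -0.318, 0.0398], [-0.3058, 0.0872, 0.9481, -0.3784], [0.0, 0.0, 0.0, 1.0]]}
sealer [([105.1, 408.1, 134.2, 418.8], 0.56)]
small_tin [([123.6, 371.2, 144.3, 397.1], 0.85)]
tall_jar []
food_can []
wind_timer []
paddle []
paddle_top []
small_well [([110.3, 409.2, 133.6, 420.0], 0.47)]
large_well [([107.3, 409.0, 133.6, 420.0], 0.7)]
post_top [([106.1, 409.8, 132.5, 417.2], 0.75), ([185.3, 349.0, 224.5, 376.1], 0.36)]
1.65
```

```bash
python3 - <<'E'
import cv2
t=cv2.imread('pics/top0.png'); cv2.imwrite('pics/top0c.png',cv2.resize(t[120:300,140:420],None,fx=2.8,fy=2.8,interpolation=cv2.INTER_CUBIC))
t=cv2.imread('pics/side0.png'); cv2.imwrite('pics/side0c.png',cv2.resize(t[120:340,150:350],None,fx=2.7,fy=2.7,interpolation=cv2.INTER_CUBIC))
E
```

```text
(no output)
```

View pics/top0c.png

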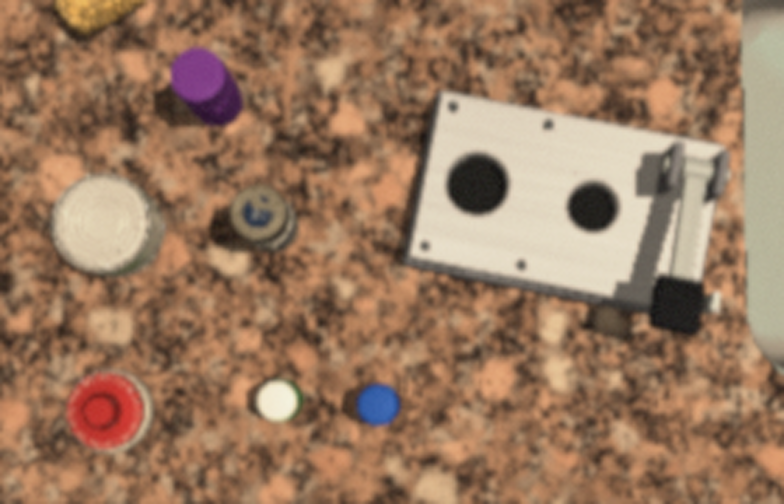

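View pics/side0c.png

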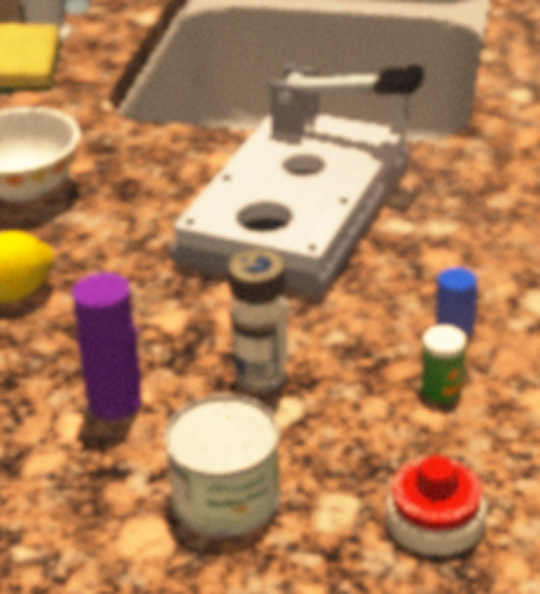

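View pics/top0.png

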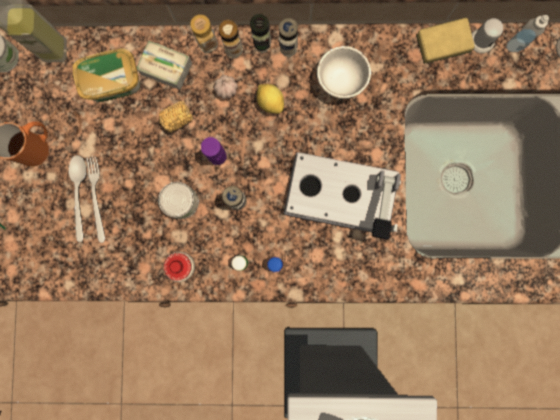

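View pics/side0.png

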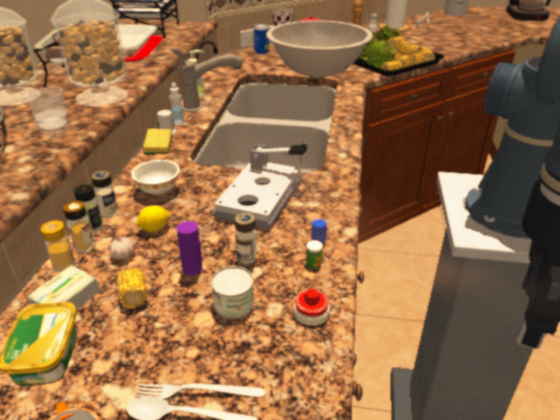

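The top picture shows the white-capped green tin at (239,263), with the blue look-alike beside it at (275,264). The jar is at (233,196) with a purple look-alike at (213,151), the food can is at (177,200) and the timer at (179,267). The wells are at (310,185) and (352,194), and the pad is at (382,229).

```bash
cat > h.py <<'E'
from station import ctrl, snapshot, camera_info, job, recognise
import cv2, numpy as np
def ray(c,u,v,info=None):
    i=info or camera_info(c); V=np.array(i['view']); x=(u-i['cx'])/i['fx']; y=(v-i['cy'])/i['fy']
    if c=='wrist':
        r=np.hypot(x,y); s=np.sin(r)/r if r>1e-9 else 1; d=np.array([x*s,-y*s,-np.cos(r)])
    else: d=np.array([x,-y,-1.])
    R=V[:3,:3]; return -R.T@V[:3,3], R.T@d
def onz(c,u,v,z,info=None):
    o,d=ray(c,u,v,info); return o+d*(z-o[2])/d[2]
def proj(c,P,info=None):
    i=info or camera_info(c); V=np.array(i['view']); p=V[:3,:3]@np.array(P)+V[:3,3]; x,y,z=p[0],-p[1],-p[2]
    if c=='wrist':
        r=np.hypot(x,y); th=np.arctan2(r,z); k=th/r if r>1e-9 else 1/z; return np.array([i['cx']+i['fx']*x*k,i['cy']+i['fy']*y*k])
    return np.array([i['cx']+i['fx']*x/z,i['cy']+i['fy']*y/z])
def totool(P):  # world target TCP -> tool shift mm
    s=ctrl.read_state(); return np.round(1000*np.array(s['ee_rot']).T@(np.array(P)-s['tool_pos']),1)
E
python3 - <<'E'
from h import *
f=lambda u,v:(u/2.8+140-.3,v/2.8+120-.3)
T={'jar':(260,212,.105),'tin':(277,400,.049),'blue':(378,404,.049),'purple':(200,74,.105),'can':(105,225,.058),'timer':(103,411,.045),'LW':(477,183,.04),'SW':(593,206,.04),'pad':(677,305,.111),
'c1':(452,106,.04),'c2':(424,246,.04),'lemon?':(0,0,0)}
P={}
for n,(u,v,z) in T.items(): P[n]=onz('top',*f(u,v),z); print(n,P[n].round(4), 'side px',proj('side',P[n]).round(1))
d=P['SW']-P['LW']; print(np.linalg.norm(d), 'yaw of sealer',np.arctan2(-d[1],-d[0])-np.pi/2)
th=np.arctan2(-d[1],-d[0])+0; 
i=camera_info('side')
for px in [(308.1+323.4,2)]: pass
E
```

```text
jar [0.5738 0.2695 0.105 ] side px [245.5 217.4]
tin [0.4382 0.262  0.049 ] side px [314.7 244.5]
blue [0.4355 0.1859 0.049 ] side px [319.4 222.3]
purple [0.6746 0.3143 0.105 ] side px [188.4 226.2]
can [0.5695 0.3927 0.058 ] side px [234.5 278.5]
timer [0.4293 0.3944 0.045 ] side px [312.6 293.1]
LW [0.6042 0.111  0.04  ] side px [248.1 199.9]
SW [0.5865 0.0225 0.04  ] side px [262.8 180.7]
pad [ 0.5072 -0.0269  0.111 ] side px [298.4 147.4]
c1 [0.664  0.1301 0.04  ] side px [220.5 202.3]
c2 [0.5556 0.1515 0.04  ] side px [266.  211.7]
lemon? [0.7597 0.496  0.    ] side px [115.4 332.1]
0.09022475677630527 yaw of sealer -0.19741660516076664
```

```bash
python3 - <<'E'
from h import *
i=camera_info('wrist');V=np.array(i['view']);s=ctrl.read_state();o=-V[:3,:3].T@V[:3,3]
print('cam in tool',(np.array(s['ee_rot']).T@(o-s['tool_pos'])).round(4),'axis tool',(np.array(s['ee_rot']).T@(-V[2,:3])).round(3))
print(totool([.438,.262,.17]))
y=np.array([np.cos(.197),-np.sin(.197),0]);z=np.array([0,0,-1.]);R=np.c_[np.cross(y,z),y,z]
print(cv2.Rodrigues(np.array(s['ee_rot']).T@R)[0].ravel().round(3))
E
```

```text
cam in tool [ 0.0817  0.0007 -0.1751] axis tool [-0.318  0.001  0.948]
[-348.3 -251.9   27.2]
[-0.    -0.     1.487]
```

Call:
carry_out([
  {"delta_pos": [-35,-25,3],"dr": [0,0,0.149]},
  {"delta_pos": [-70,-50,6],"dr": [0,0,0.298]},
  {"delta_pos": [-105,-76,9],"dr": [0,0,0.446]},
  {"delta_pos": [-139,-101,12],"dr": [0,0,0.595]},
  {"delta_pos": [-174,-126,15],"dr": [0,0,0.744]},
  {"delta_pos": [-209,-151,18],"dr": [0,0,0.892]},
  {"delta_pos": [-244,-176,21],"dr": [0,0,1.041]},
  {"delta_pos": [-279,-201,24],"dr": [0,0,1.19]},
  {"delta_pos": [-313,-227,27],"dr": [0,0,1.338]},
  {"delta_pos": [-348,-252,27],"dr": [0,0,1.487]},
], grip=0, grip_force=20)

```text
t: 2.65
tool_pos: [0.4383, 0.2604, 0.1701]
ee_rot: [[0.202, 0.979, -0.0], [0.979, -0.202, -0.0], [-0.0, -0.0, -1.0]]
force: [-0.7, 0.9, -0.1]
gripper_width: 0.999
```

```bash
python3 - <<'E'
from h import *
i=camera_info('wrist'); im=snapshot('wrist'); cv2.imwrite('pics/w1.png',im[:,:,::-1])
print(totool([.438,.262,.021]),[(np.round(d['rect'],1).tolist(),round(d['p'],2)) for d in recognise('wrist','small_tin')])
print([(np.round(d['rect'],1).tolist(),round(d['p'],2)) for d in recognise('wrist','tall_jar')])
print(proj('wrist',[.438,.262,.049],i),proj('wrist',[.438,.262,0],i),proj('wrist',[.5738,.2695,.105],i))
E
```

```text
[  4.8  -7.9 149.4] [([264.2, 162.9, 296.4, 206.5], 0.96), ([276.7, 231.4, 310.2, 275.0], 0.88)]
[([458.0, 77.4, 542.0, 124.0], 0.92), ([387.2, 133.3, 462.2, 189.8], 0.9), ([403.6, 388.6, 451.4, 410.2], 0.56)]
[280.54484329 193.37158353] [280.63235997 181.54159406] [441.40574344 171.65731128]
```

View pics/w1.png

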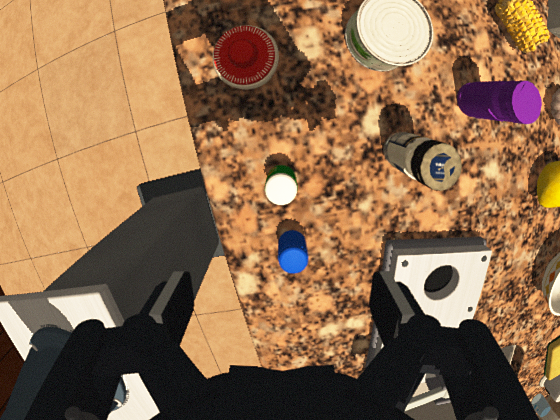

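```bash
python3 - <<'E'
from h import *
s=ctrl.read_state();print(s['t'],s['tool_pos'],np.abs(s['qvel']).max())
i=camera_info('wrist'); im=snapshot('wrist'); cv2.imwrite('pics/w2.png',im[:,:,::-1])
print([(np.round(d['rect'],1).tolist(),round(d['p'],2)) for d in recognise('wrist','small_tin')])
hsv=cv2.cvtColor(im,cv2.COLOR_RGB2HSV)
def cen(m,z,box):
    k=np.zeros_like(m);x0,y0,x1,y1=box;k[y0:y1,x0:x1]=m[y0:y1,x0:x1]
    n,l,st,c=cv2.connectedComponentsWithStats(k); j=1+np.argmax(st[1:,4]); print(st[j],c[j],onz('wrist',*c[j],z,i).round(4))
w=cv2.inRange(hsv,(0,0,165),(180,70,255)); cen(w,.049,(255,155,310,215))
d=cv2.inRange(hsv,(0,0,0),(180,255,60)); cen(d,.04,(415,255,470,310))
cv2.imwrite('pics/w2c.png',cv2.resize(im[60:320,240:520,::-1],None,fx=2.2,fy=2.2,interpolation=cv2.INTER_CUBIC))
print(camera_info('wrist')['view']-i['view'])
s=ctrl.read_state();print(s['t'],s['tool_pos'])
E
```

```text
2.8 [0.43975403 0.26015149 0.17034236] 0.06135781366498523
[([277.3, 232.7, 309.3, 271.4], 0.79), ([263.2, 164.5, 292.7, 206.2], 0.75)]
[264 174  31  31 763] [278.92922674 189.16251638] [0.439  0.2661 0.049 ]
[423 266  28  27 511] [436.77886497 279.10958904] [0.5992 0.1214 0.04  ]
[[ 0.00086662  0.0042552  -0.00163133  0.00143339]
 [-0.00456398  0.00081687 -0.00033113  0.00058798]
 [ 0.00023831  0.00028547 -0.00010876 -0.00041386]
 [ 0.          0.          0.          0.        ]]
2.9 [0.4374468  0.26193354 0.17022521]
```

View pics/w2c.png

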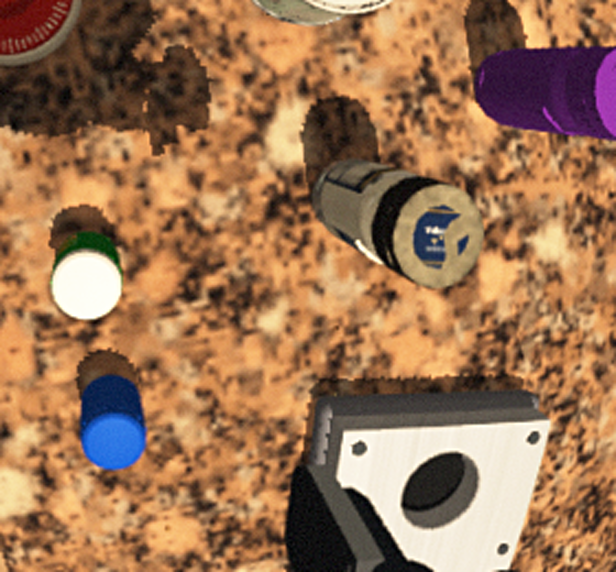

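```bash
cat >> h.py <<'E'
def cen(im,lo,hi,z,box,cam,i):
    hsv=cv2.cvtColor(im,cv2.COLOR_RGB2HSV); m=cv2.inRange(hsv,lo,hi)
    k=np.zeros_like(m);x0,y0,x1,y1=box;k[y0:y1,x0:x1]=m[y0:y1,x0:x1]
    n,l,st,c=cv2.connectedComponentsWithStats(k); j=1+np.argmax(st[1:,4]); p=onz(cam,*c[j],z,i)
    print(st[j].tolist(),c[j].round(1),p.round(4)); return p
E
python3 - <<'E'
from h import *
for k in range(3):
    s=ctrl.read_state();print(s['t'],s['tool_pos'],np.abs(s['qvel']).max())
    i=camera_info('wrist'); im=snapshot('wrist')
    cen(im,(0,0,165),(180,70,255),.049,(255,155,310,215),'wrist',i)
i=camera_info('top'); im=snapshot('top')
cv2.imwrite('pics/t1.png',im[:,:,::-1])
E
```

```text
2.9 [0.4374468  0.26193354 0.17022521] 0.03189005325822785
[266, 176, 32, 30, 757] [281.9 190.5] [0.4389 0.2661 0.049 ]
2.95 [0.43695462 0.26242484 0.17019079] 0.02167802289305452
[267, 176, 32, 31, 760] [282.6 190.8] [0.439  0.2661 0.049 ]
3.0 [0.43672044 0.26273995 0.17021355] 0.010286942590080615
[267, 176, 32, 31, 760] [282.8 191.1] [0.4389 0.2661 0.049 ]
```

```bash
python3 - <<'E'
from h import *
print(totool([.4387,.264,.021]))
E
```

```text
[  1.4   1.7 149.3]
```

Call:
carry_out([
  {"delta_pos": [1.4,1.7,40],"dr": [0,0,0]},
  {"delta_pos": [1.4,1.7,80],"dr": [0,0,0]},
  {"delta_pos": [1.4,1.7,115],"dr": [0,0,0]},
  {"delta_pos": [1.4,1.7,140],"dr": [0,0,0]},
  {"delta_pos": [1.4,1.7,149],"dr": [0,0,0]},
  {"delta_pos": [1.4,1.7,149],"dr": [0,0,0]},
  {"delta_pos": [1.4,1.7,149],"dr": [0,0,0]},
])

```text
t: 3.8
tool_pos: [0.4392, 0.2647, 0.0221]
ee_rot: [[0.192, 0.981, 0.001], [0.981, -0.192, 0.001], [0.001, 0.001, -1.0]]
force: [-0.1, -0.5, 0.5]
gripper_width: 0.996
```

Call:
carry_out([
  {"delta_pos": [0,0,0],"dr": [0,0,0]},
  {"delta_pos": [0,0,0],"dr": [0,0,0]},
  {"delta_pos": [0,0,0],"dr": [0,0,0]},
  {"delta_pos": [0,0,0],"dr": [0,0,0]},
  {"delta_pos": [0,0,0],"dr": [0,0,0]},
  {"delta_pos": [0,0,0],"dr": [0,0,0]},
  {"delta_pos": [0,0,0],"dr": [0,0,0]},
  {"delta_pos": [0,0,0],"dr": [0,0,0]},
], grip=255, grip_force=25)

```text
t: 4.6
tool_pos: [0.4391, 0.2647, 0.022]
ee_rot: [[0.192, 0.981, 0.001], [0.981, -0.192, 0.001], [0.001, 0.001, -1.0]]
force: [-0.4, -0.7, -0.1]
gripper_width: -0.001
```

```bash
python3 - <<'E'
from h import *
for c in ['wrist','side']:
    im=snapshot(c)
    im=im[100:300,200:380] if c=='wrist' else im[200:300,260:360]
    cv2.imwrite(f'pics/{c}3.png',cv2.resize(im[:,:,::-1],None,fx=3,fy=3))
s=ctrl.read_state();print(s['t'],s['tool_pos'],s['force'],s['gripper_width'],np.round(s['ee_rot'],3))
E
```

```text
4.7 [0.43913616 0.26467756 0.02201155] [ 0.31716645 -0.32937538  0.03564977] -7.838021048093868e-06 [[ 0.192  0.981  0.001]
 [ 0.981 -0.192  0.001]
 [ 0.001  0.001 -1.   ]]
```

View pics/wrist3.png

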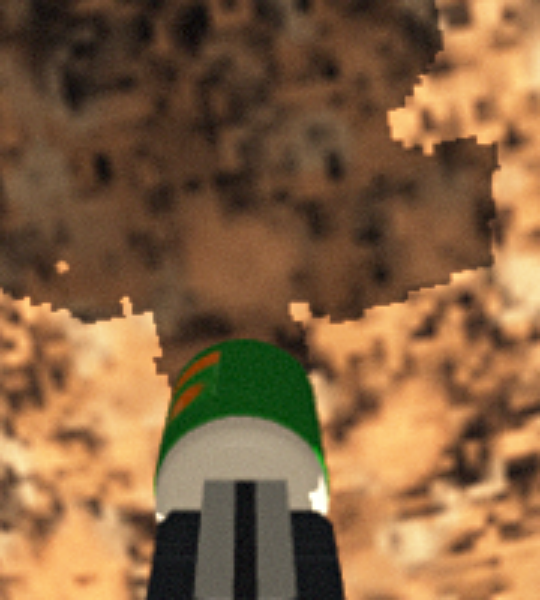

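View pics/side3.png

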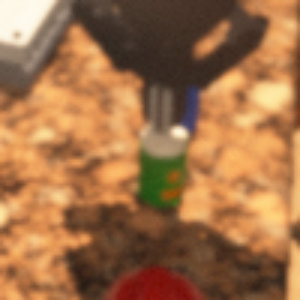

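```bash
python3 - <<'E'
from h import *
s=ctrl.read_state();R=np.array(s['ee_rot'])
for dz in [0,-.01,-.0187,-.027,-.035,-.05]: print(dz,proj('wrist',s['tool_pos']+R@[.0,0,dz]).round(1),proj('wrist',s['tool_pos']+R@[.011,0,dz]).round(1),proj('side',s['tool_pos']+R@[.011,0,dz]).round(1))
for n,P in {'captop':(.439,.265,.049),'base':(.439,.265,0)}.items(): print(n,proj('wrist',P),proj('side',P))
im=snapshot('side');cv2.imwrite('pics/side4.png',cv2.resize(im[170:300,240:400,::-1],None,fx=5,fy=4.5,interpolation=cv2.INTER_CUBIC))
E
```

```text
0 [281.2 249.7] [281.2 232.6] [312.  259.3]
-0.01 [281.2 257.2] [281.2 239.4] [312.2 255.4]
-0.0187 [281.2 264.3] [281.2 245.9] [312.4 251.9]
-0.027 [281.2 271.7] [281.2 252.7] [312.5 248.6]
-0.035 [281.2 279.5] [281.2 259.9] [312.7 245.4]
-0.05 [281.3 296. ] [281.2 275.2] [313.  239.2]
captop [280.89842705 271.20046069] [314.17296282 245.41284913]
base [280.85288512 235.04262723] [313.2332735  264.45350304]
```

View pics/side4.png

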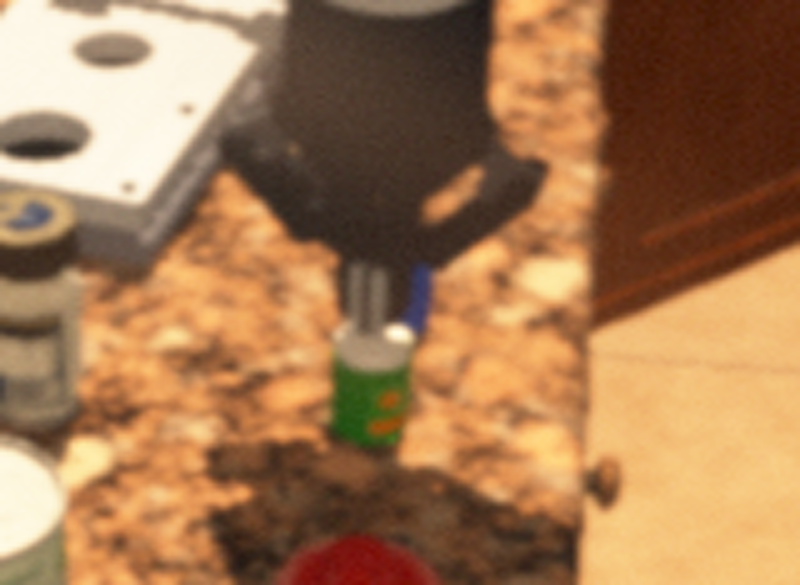

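Call:
carry_out([
  {"delta_pos": [0,0,-30],"dr": [0,0,0]},
  {"delta_pos": [0,0,-60],"dr": [0,0,0]},
  {"delta_pos": [0,0,-60],"dr": [0,0,0]},
  {"delta_pos": [0,0,-60],"dr": [0,0,0]},
])

```text
t: 5.15
tool_pos: [0.4394, 0.2648, 0.0825]
ee_rot: [[0.192, 0.981, 0.003], [0.981, -0.192, 0.001], [0.002, 0.002, -1.0]]
force: [-0.2, 0.5, -0.2]
gripper_width: 0.0
```

```bash
python3 - <<'E'
from h import *
s=ctrl.read_state();print(s['t'],s['tool_pos'],s['force'])
im=snapshot('wrist');cv2.imwrite('pics/w5.png',cv2.resize(im[130:330,180:380,::-1],None,fx=3,fy=3))
im=snapshot('side');cv2.imwrite('pics/side5.png',cv2.resize(im[170:300,240:400,::-1],None,fx=5,fy=4.5,interpolation=cv2.INTER_CUBIC))
print(proj('wrist',s['tool_pos']))
E
```

```text
5.15 [0.43938793 0.26478449 0.0825211 ] [-0.21581653  0.47832125 -0.20143306]
[282.90854316 249.60901569]
```

View pics/w5.png

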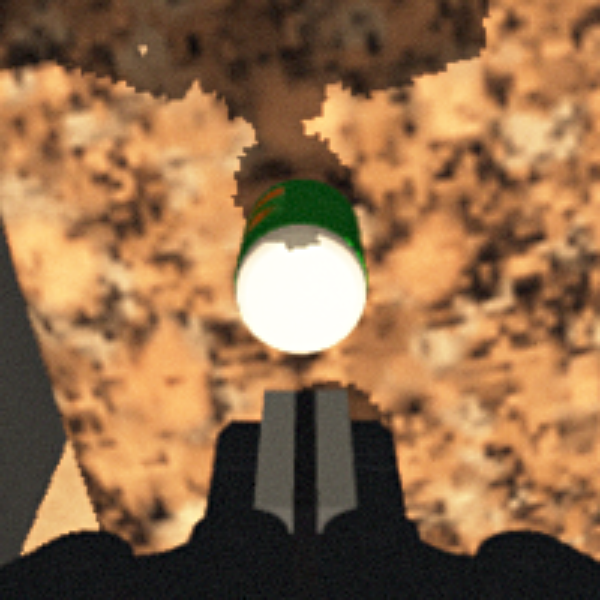

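View pics/side5.png

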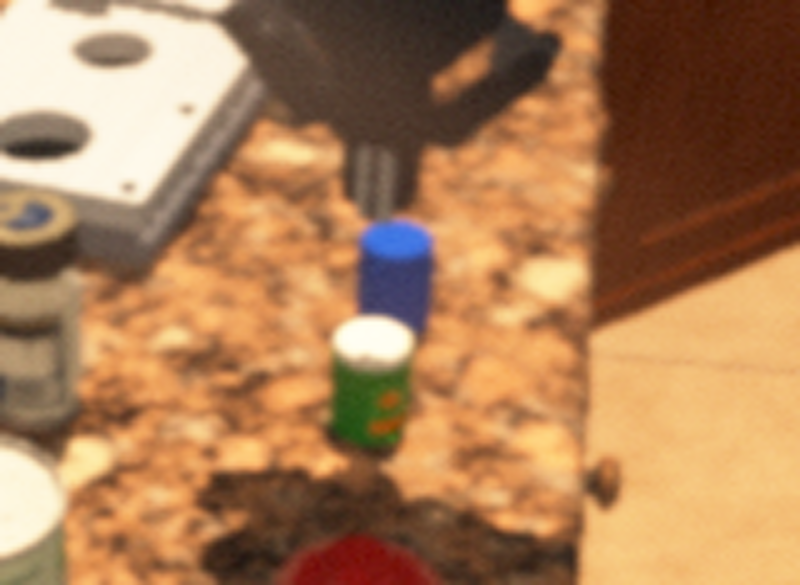

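```bash
python3 - <<'E'
from h import *
s=ctrl.read_state();R=np.array(s['ee_rot'])
def tri(a,b):
    o1,d1=ray('wrist',*a);o2,d2=ray('side',*b);d1/=np.linalg.norm(d1);d2/=np.linalg.norm(d2)
    A=np.c_[d1,-d2];t=np.linalg.lstsq(A,o2-o1,rcond=None)[0];p=o1+d1*t[0];q=o2+d2*t[1];return (p+q)/2,np.linalg.norm(p-q)
P,e=tri((281.7,260),(315,217.8));print(P,e,R.T@(P-s['tool_pos']))
for k in range(1): im=snapshot('top');cv2.imwrite('pics/t5.png',cv2.resize(im[150:300,180:330,::-1],None,fx=4,fy=4,interpolation=cv2.INTER_CUBIC))
im=snapshot('side');cv2.imwrite('pics/side6.png',cv2.resize(im[160:260,270:370,::-1],None,fx=6,fy=6,interpolation=cv2.INTER_CUBIC))
E
```

```text
[0.44027166 0.27895759 0.12482938] 0.0024366777220506106 [ 0.01471423 -0.00086588 -0.04353607]
```

View pics/side6.png

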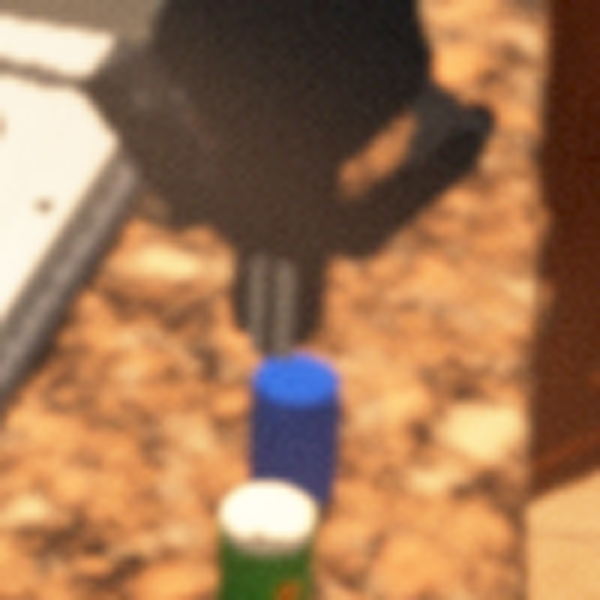

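```bash
python3 - <<'E'
from h import *
s=ctrl.read_state();print(s['tool_pos'],s['qpos'])
im=snapshot('wrist');cv2.imwrite('pics/w6.png',im[:,:,::-1]); 
i=camera_info('wrist')
for n,P in dict(jar=(.5738,.2695,.105),tin=(.4382,.262,.049),blue=(.4355,.1859,.049),purple=(.6746,.3143,.105),can=(.5695,.3927,.058),LW=(.6042,.111,.04)).items():
    print(n,proj('wrist',P,i).round(1),proj('wrist',np.array(P)-[0,0,.037],i).round(1))
E
```

```text
[0.43816262 0.26432629 0.08096604] [3.24065564e-01 5.57060479e-01 1.81927947e+00 2.03322001e-04
 7.66452247e-01 5.17492241e-01]
jar [506.  212.5] [474.9 195.1]
tin [281.8 232.9] [281.7 215.3]
blue [297.  320.4] [295.3 295.2]
purple [603.6 125. ] [568.9 119.1]
can [441.4  13.9] [419.6  25.1]
LW [474.6 333.9] [459.4 313.4]
```

View pics/w6.png

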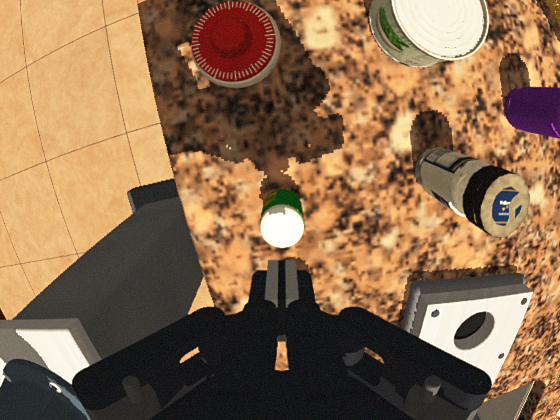

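```bash
python3 - <<'E'
from h import *
print(totool([.5,.2,.08]),totool([.5,.2,.0]))
E
```

```text
[-51.3  72.9   0.9] [-51.2  73.   80.9]
```

Call:
carry_out([
  {"delta_pos": [-26,36,1],"dr": [0,0,0]},
  {"delta_pos": [-51,73,15],"dr": [0,0,0]},
  {"delta_pos": [-51,73,50],"dr": [0,0,0]},
  {"delta_pos": [-51,73,72],"dr": [0,0,0]},
  {"delta_pos": [-51,73,80],"dr": [0,0,0]},
  {"delta_pos": [-51,73,80],"dr": [0,0,0]},
  {"delta_pos": [-51,73,80],"dr": [0,0,0]},
])

```text
t: 6.1
tool_pos: [0.5002, 0.2006, 0.0013]
ee_rot: [[0.192, 0.981, -0.001], [0.981, -0.192, -0.0], [-0.0, -0.001, -1.0]]
force: [-0.2, 0.6, 0.3]
gripper_width: -0.0
```

```bash
python3 - <<'E'
from h import *
s=ctrl.read_state();print(s['t'],s['tool_pos'],s['force'])
im=snapshot('wrist');cv2.imwrite('pics/w7.png',cv2.resize(im[150:350,180:380,::-1],None,fx=3,fy=3))
im=snapshot('side');cv2.imwrite('pics/side7.png',cv2.resize(im[160:260,240:370,::-1],None,fx=6,fy=6,interpolation=cv2.INTER_CUBIC))
E
```

```text
6.1 [0.50018271 0.20056726 0.00125764] [-0.22343259  0.57655056  0.30493937]
```

View pics/w7.png

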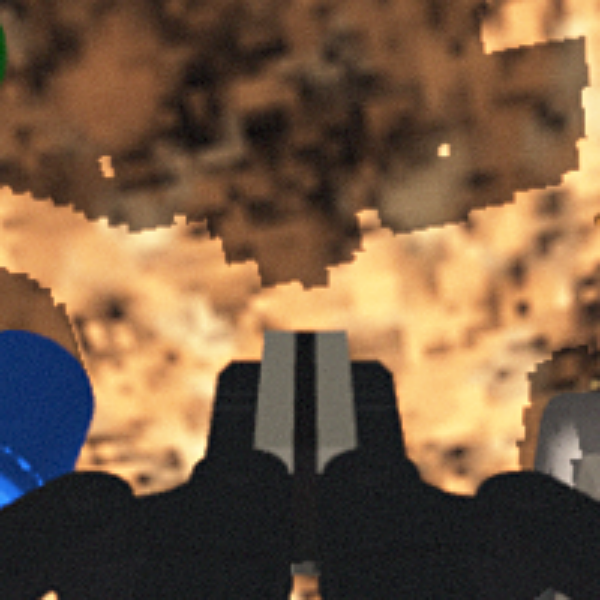

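View pics/side7.png

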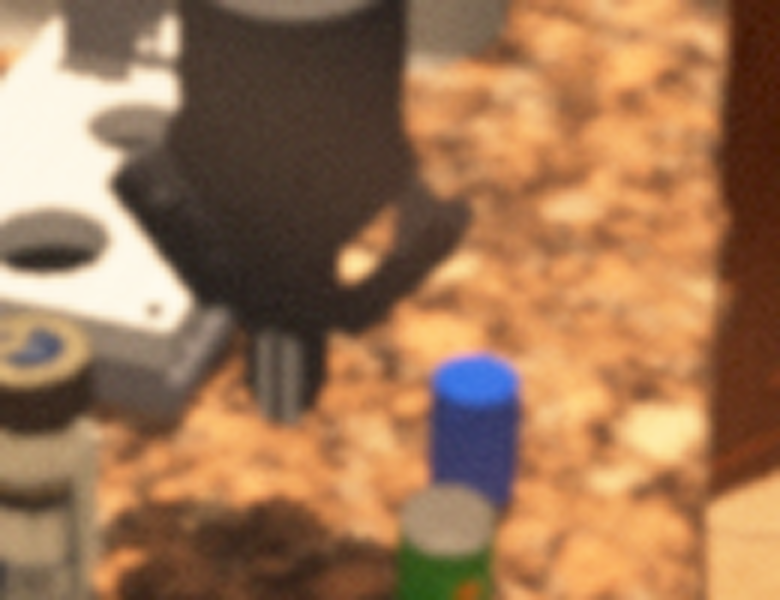

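Call:
carry_out([
  {"delta_pos": [0,0,15],"dr": [0,0,0]},
  {"delta_pos": [0,0,25],"dr": [0,0,0]},
  {"delta_pos": [0,0,28],"dr": [0,0,0]},
  {"delta_pos": [0,0,28],"dr": [0,0,0]},
])

```text
t: 6.6
tool_pos: [0.5005, 0.2008, -0.0261]
ee_rot: [[0.192, 0.981, 0.0], [0.981, -0.192, 0.0], [0.0, 0.0, -1.0]]
force: [0.6, -0.3, -0.3]
gripper_width: -0.001
```

Call:
carry_out([
  {"delta_pos": [0,0,3],"dr": [0,0,0]},
  {"delta_pos": [0,0,4],"dr": [0,0,0]},
])

```text
t: 6.8
tool_pos: [0.5007, 0.2008, -0.03]
ee_rot: [[0.192, 0.981, 0.001], [0.981, -0.192, 0.0], [0.0, 0.001, -1.0]]
force: [-0.6, 0.4, 0.4]
gripper_width: -0.001
```

Call:
carry_out([
  {"delta_pos": [0,0,2],"dr": [0,0,0]},
  {"delta_pos": [0,0,3],"dr": [0,0,0]},
])

```text
t: 7.0
tool_pos: [0.5007, 0.2008, -0.033]
ee_rot: [[0.192, 0.981, 0.001], [0.981, -0.192, 0.0], [0.0, 0.001, -1.0]]
force: [-0.6, -0.8, 0.1]
gripper_width: -0.002
```

Call:
carry_out([
  {"delta_pos": [0,0,2],"dr": [0,0,0]},
  {"delta_pos": [0,0,3],"dr": [0,0,0]},
])

```text
t: 7.2
tool_pos: [0.5009, 0.2008, -0.0341]
ee_rot: [[0.191, 0.982, 0.002], [0.982, -0.191, 0.0], [0.0, 0.002, -1.0]]
force: [-3.5, -1.5, 23.6]
gripper_width: 0.002
```

Call:
carry_out([
  {"delta_pos": [0,0,1],"dr": [0,0,0]},
  {"delta_pos": [0,0,2],"dr": [0,0,0]},
])

```text
t: 7.4
tool_pos: [0.5009, 0.2009, -0.0341]
ee_rot: [[0.191, 0.982, 0.002], [0.982, -0.191, 0.0], [0.001, 0.002, -1.0]]
force: [-4.3, -1.2, 26.1]
gripper_width: -0.0
```

```bash
python3 - <<'E'
from h import *
print(totool([.4388,.2655,.05]),totool([.4388,.2655,-.0155]))
y=np.array([np.cos(.197),-np.sin(.197),0]);z=np.array([0,0,-1.]);R=np.c_[np.cross(y,z),y,z]
print(cv2.Rodrigues(np.array(ctrl.read_state()['ee_rot']).T@R)[0].ravel().round(4))
E
```

```text
[ 51.6 -73.1 -84.2] [ 51.6 -73.2 -18.7]
[ 0.002  -0.0006  0.0047]
```

Call:
carry_out([
  {"delta_pos": [0,0,-45],"dr": [0.002,0,0.005]},
  {"delta_pos": [5,-8,-84],"dr": [0.002,0,0.005]},
  {"delta_pos": [28,-40,-84],"dr": [0.002,0,0.005]},
  {"delta_pos": [51.6,-73,-84],"dr": [0.002,0,0.005]},
  {"delta_pos": [51.6,-73,-60],"dr": [0.002,0,0.005]},
  {"delta_pos": [51.6,-73,-35],"dr": [0.002,0,0.005]},
  {"delta_pos": [51.6,-73,-19],"dr": [0.002,0,0.005]},
  {"delta_pos": [51.6,-73,-19],"dr": [0.002,0,0.005]},
  {"delta_pos": [51.6,-73,-19],"dr": [0.002,0,0.005]},
], grip=0)

```text
t: 8.3
tool_pos: [0.439, 0.2654, -0.0153]
ee_rot: [[0.196, 0.981, -0.0], [0.981, -0.196, 0.0], [0.0, -0.0, -1.0]]
force: [-0.1, 0.1, -0.7]
gripper_width: 0.997
```

Call:
carry_out([
  {"delta_pos": [0,0,0],"dr": [0,0,0]},
  {"delta_pos": [0,0,0],"dr": [0,0,0]},
  {"delta_pos": [0,0,0],"dr": [0,0,0]},
  {"delta_pos": [0,0,0],"dr": [0,0,0]},
  {"delta_pos": [0,0,0],"dr": [0,0,0]},
  {"delta_pos": [0,0,0],"dr": [0,0,0]},
], grip=255, grip_force=25)

```text
t: 8.9
tool_pos: [0.4395, 0.2655, -0.0146]
ee_rot: [[0.196, 0.981, 0.001], [0.981, -0.196, 0.001], [0.001, 0.001, -1.0]]
force: [0.1, -0.4, 5.9]
gripper_width: 0.359
```

```bash
python3 - <<'E'
from h import *
s=ctrl.read_state();print(s['t'],s['tool_pos'],s['force'],s['gripper_width'])
im=snapshot('wrist');cv2.imwrite('pics/w8.png',cv2.resize(im[150:350,180:380,::-1],None,fx=3,fy=3))
im=snapshot('side');cv2.imwrite('pics/side8.png',cv2.resize(im[180:280,260:370,::-1],None,fx=6,fy=6,interpolation=cv2.INTER_CUBIC))
E
```

```text
8.9 [ 0.43948417  0.26548135 -0.01461861] [ 0.12679183 -0.43308374  5.85793617] 0.359025865613594
```

View pics/w8.png

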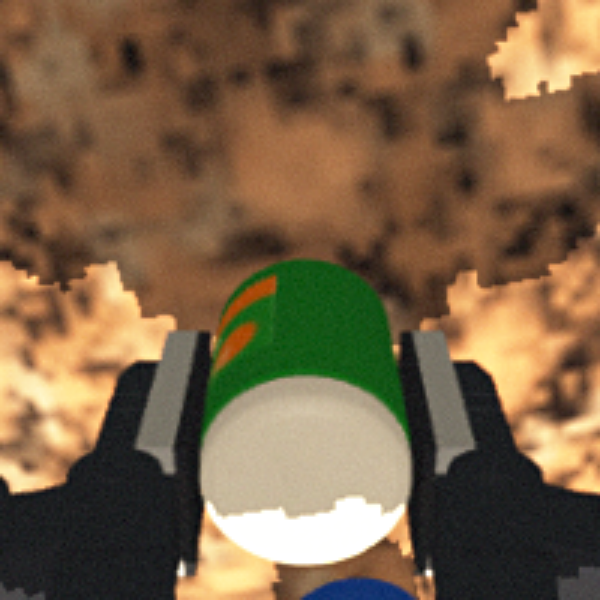

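View pics/side8.png

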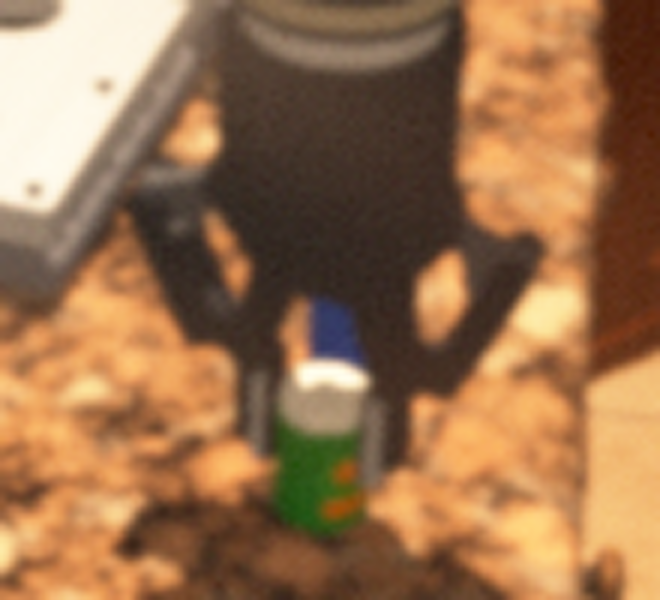

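Call:
carry_out([
  {"delta_pos": [0,0,-20],"dr": [0,0,0]},
  {"delta_pos": [0,0,-60],"dr": [0,0,0]},
  {"delta_pos": [0,0,-100],"dr": [0,0,0]},
  {"delta_pos": [0,0,-110],"dr": [0,0,0]},
  {"delta_pos": [0,0,-110],"dr": [0,0,0]},
])

```text
t: 9.5
tool_pos: [0.4404, 0.2658, 0.0968]
ee_rot: [[0.196, 0.981, 0.004], [0.981, -0.196, 0.002], [0.003, 0.004, -1.0]]
force: [-0.1, 0.3, -1.0]
gripper_width: 0.361
```

```bash
python3 - <<'E'
from h import *
s=ctrl.read_state();R=np.array(s['ee_rot']);print(s['t'],s['tool_pos'],s['force'],s['gripper_width'])
i=camera_info('wrist');im=snapshot('wrist');cv2.imwrite('pics/w9.png',im[:,:,::-1])
P=onz('wrist',281.7,306.7,s['tool_pos'][2]+.0146+.049,i);print('cap rel tool mm',(1000*R.T@(P-s['tool_pos'])).round(1))
# sealer in top
j=camera_info('top');t=snapshot('top')
L=cen(t,(0,0,0),(180,255,75),.04,(295,170,326,202),'top',j)
S=cen(t,(0,0,0),(180,255,75),.04,(340,182,362,206),'top',j)
cv2.imwrite('pics/t9.png',cv2.resize(t[130:260,270:420,::-1],None,fx=5,fy=4.5,interpolation=cv2.INTER_CUBIC))
print(np.linalg.norm(L-S)); 
E
```

```text
9.5 [0.44038827 0.26580107 0.09680322] [-0.13607088  0.27857574 -1.01263484] 0.3608064109930367
cap rel tool mm [  3.6   0.2 -63.6]
[300, 176, 21, 20, 314] [310.2 185.6] [0.6031 0.1108 0.04  ]
[344, 186, 16, 16, 197] [351.2 193.6] [0.5857 0.0231 0.04  ]
0.08939638438816289
```

View pics/w9.png

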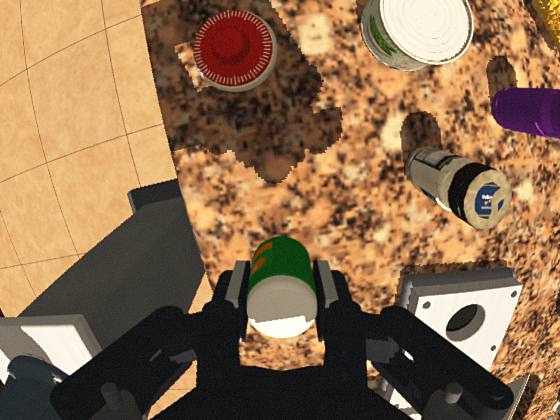

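View pics/t9.png

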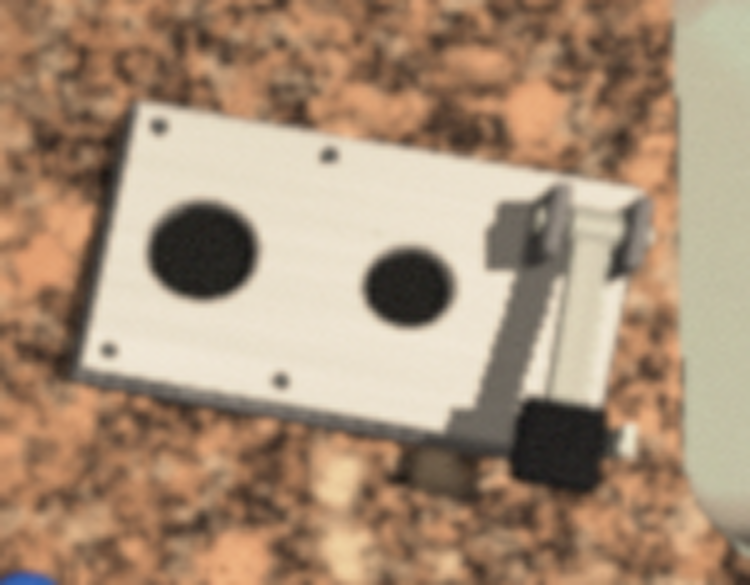

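```bash
python3 - <<'E'
from h import *
s=ctrl.read_state();R=np.array(s['ee_rot'])
print(totool([.586,.023,.11]),cv2.Rodrigues(R.T@(lambda y,z:np.c_[np.cross(y,z),y,z])(np.array([np.cos(.197),-np.sin(.197),0]),np.array([0,0,-1.])))[0].ravel().round(4))
E
```

```text
[-208.4  192.2  -15.7] [-0.0011  0.0002 -0.0004]
```

Call:
carry_out([
  {"delta_pos": [-25,23,-10],"dr": [0,0,0]},
  {"delta_pos": [-56,52,-15],"dr": [0,0,0]},
  {"delta_pos": [-87,80,-15],"dr": [0,0,0]},
  {"delta_pos": [-118,109,-15],"dr": [0,0,0]},
  {"delta_pos": [-149,138,-15],"dr": [0,0,0]},
  {"delta_pos": [-180,166,-15],"dr": [0,0,0]},
  {"delta_pos": [-202,186,-15],"dr": [0,0,0]},
  {"delta_pos": [-208.4,192.2,-15.7],"dr": [0,0,0]},
  {"delta_pos": [-208.4,192.2,-15.7],"dr": [0,0,0]},
  {"delta_pos": [-208.4,192.2,-15.7],"dr": [0,0,0]},
])

```text
t: 10.6
tool_pos: [0.584, 0.0241, 0.1084]
ee_rot: [[0.196, 0.981, -0.005], [0.981, -0.196, 0.001], [0.0, -0.005, -1.0]]
force: [0.5, 0.0, -1.3]
gripper_width: 0.359
```

Call:
carry_out([
  {"delta_pos": [0,0,0],"dr": [0,0,0]},
  {"delta_pos": [0,0,0],"dr": [0,0,0]},
])

```text
t: 10.8
tool_pos: [0.5826, 0.0258, 0.108]
ee_rot: [[0.194, 0.981, -0.007], [0.981, -0.194, 0.002], [0.0, -0.008, -1.0]]
force: [-0.1, 0.5, -1.7]
gripper_width: 0.359
```

```bash
python3 - <<'E'
from h import *
i=camera_info('wrist');s=ctrl.read_state();R=np.array(s['ee_rot']);print(s['t'],s['tool_pos'],s['gripper_width'])
im=snapshot('wrist');cv2.imwrite('pics/w10.png',im[:,:,::-1]);cv2.imwrite('pics/w10c.png',cv2.resize(im[160:360,180:380,::-1],None,fx=3,fy=3))
sd=snapshot('side');cv2.imwrite('pics/s10.png',cv2.resize(sd[110:260,190:350,::-1],None,fx=4,fy=4,interpolation=cv2.INTER_CUBIC))
E
```

```text
10.8 [0.5825616  0.0257642  0.10796877] 0.35885603147706663
```

View pics/w10.png

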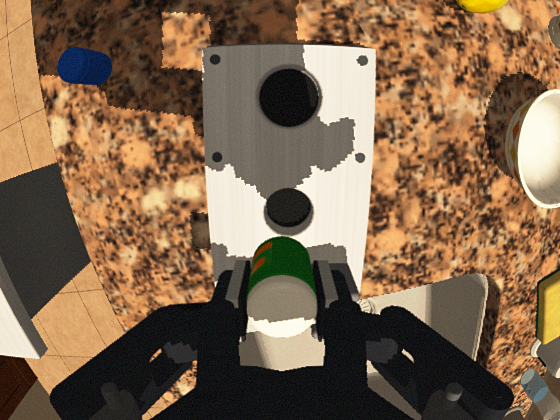

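View pics/w10c.png

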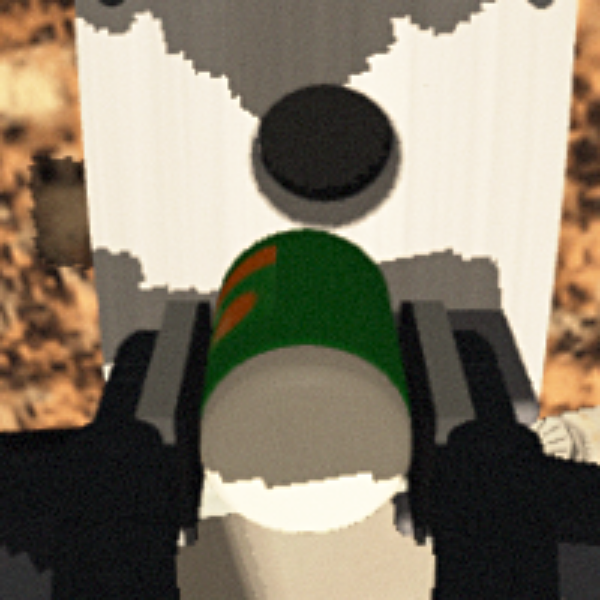

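View pics/s10.png

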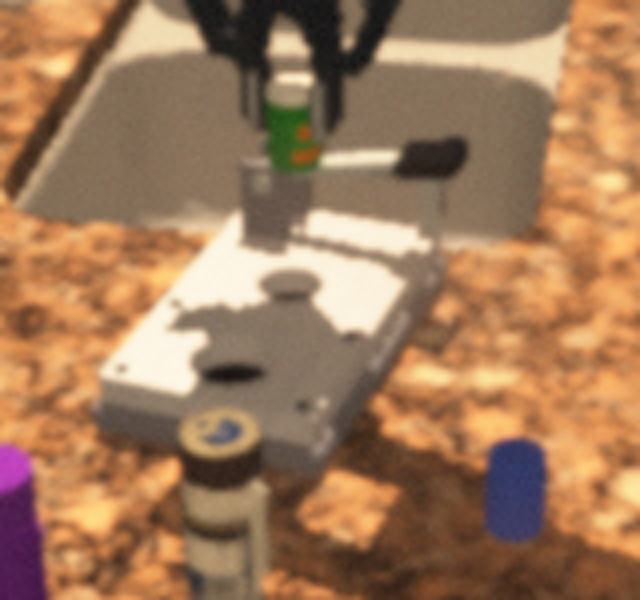

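```bash
python3 - <<'E'
from h import *
s=ctrl.read_state();R=np.array(s['ee_rot']);print(s['t'],s['tool_pos'],R.round(3).tolist(),np.abs(s['qvel']).max())
for k in range(2): im=snapshot('wrist')
s=ctrl.read_state();R=np.array(s['ee_rot']);print(s['t'],s['tool_pos'],R.round(3).tolist(),np.abs(s['qvel']).max())
i=camera_info('wrist');im=snapshot('wrist')
hsv=cv2.cvtColor(im,cv2.COLOR_RGB2HSV);g=cv2.cvtColor(im,cv2.COLOR_RGB2GRAY)
cv2.imwrite('pics/w11.png',cv2.resize(im[50:250,200:380,::-1],None,fx=4,fy=3,interpolation=cv2.INTER_CUBIC))
# large gradient? print profile along rows/cols through wells
print('col',[int(x) for x in g[175:245:1,289]]); print('row',[int(x) for x in g[211,255:325]])
E
```

```text
10.9 [0.58341111 0.02523072 0.108418  ] [[0.194, 0.981, -0.006], [0.981, -0.194, 0.001], [0.0, -0.006, -1.0]] 0.007969790823656907
11.0 [0.58385421 0.02477963 0.10859218] [[0.195, 0.981, -0.005], [0.981, -0.195, 0.001], [0.0, -0.005, -1.0]] 0.006667317831381944
col [105, 107, 99, 107, 100, 111, 104, 100, 102, 104, 107, 97, 46, 31, 28, 32, 32, 27, 30, 31, 32, 32, 31, 37, 31, 34, 31, 31, 33, 24, 35, 36, 36, 32, 33, 31, 29, 34, 32, 32, 36, 27, 32, 41, 33, 32, 15, 19, 14, 11, 28, 77, 87, 89, 84, 86, 91, 86, 83, 121, 219, 252, 143, 39, 29, 36, 37, 32, 42, 40]
row [242, 243, 243, 243, 241, 223, 167, 83, 75, 69, 39, 30, 27, 29, 28, 35, 32, 33, 37, 28, 32, 31, 33, 32, 29, 36, 32, 33, 32, 35, 34, 32, 31, 40, 29, 39, 25, 31, 31, 29, 35, 27, 34, 39, 30, 32, 29, 31, 34, 28, 15, 12, 45, 69, 82, 92, 143, 226, 243, 238, 237, 242, 240, 241, 241, 241, 239, 239, 239, 240]
```

View pics/w11.png

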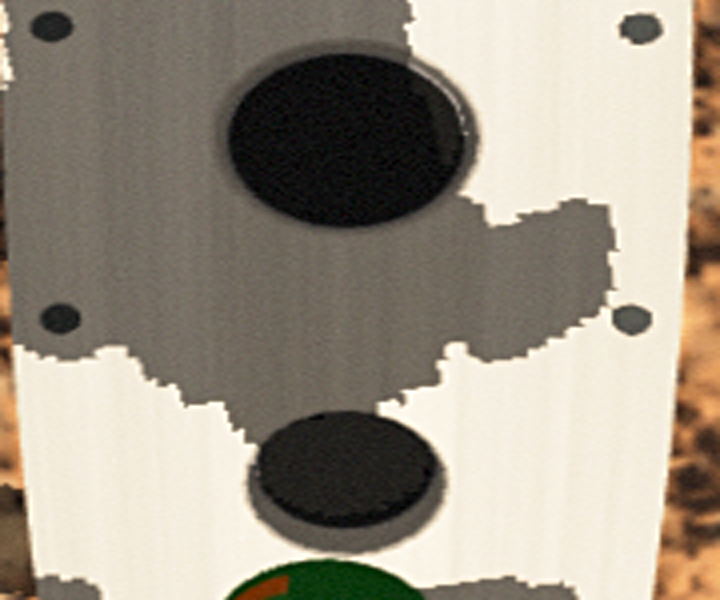

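```bash
python3 - <<'E'
from h import *
s=ctrl.read_state();R=np.array(s['ee_rot']);i=camera_info('wrist')
S=onz('wrist',286.3,210.5,.04,i);L=onz('wrist',286.9,95,.04,i);print(S,L,np.linalg.norm(S-L),np.arctan2((L-S)[0],(L-S)[1]))
print('rim widths',np.linalg.norm(onz('wrist',261.3,210.5,.04,i)-onz('wrist',311.3,210.5,.04,i)))
print(1000*R.T@(S-s['tool_pos']))
# tin bottom/cap in tool using col center: cap ellipse
P=onz('wrist',281.7,306.7,s['tool_pos'][2]+.0146+.049,i);print('cap',(1000*R.T@(P-s['tool_pos'])).round(1),P)
print(s['force'],s['tool_pos'])
E
```

```text
[0.58797619 0.02568538 0.04      ] [0.60568906 0.11324239 0.04      ] 0.08933071161589029 0.19960712359121546
rim widths 0.03955115152004716
[ 1.85596201  4.04807412 68.60616701]
cap [  3.6   0.2 -63.6] [0.58517772 0.02798179 0.17222584]
[-0.64107498 -0.02458558 -0.14818161] [0.58398812 0.02457754 0.10862584]
```

```bash
python3 - <<'E'
from h import *
s=ctrl.read_state();R=np.array(s['ee_rot'])
print(totool([.587,.0222,.032]),cv2.Rodrigues(R.T@(lambda y,z:np.c_[np.cross(y,z),y,z])(np.array([np.cos(.198),-np.sin(.198),0]),np.array([0,0,-1.])))[0].ravel().round(4))
E
```

```text
[-1.8  3.8 76.6] [-0.0051 -0.0001  0.0016]
```

Call:
carry_out([
  {"delta_pos": [-1.8,3.8,15],"dr": [-0.005,0,0.002]},
  {"delta_pos": [-1.8,3.8,40],"dr": [-0.005,0,0.002]},
  {"delta_pos": [-1.8,3.8,62],"dr": [-0.005,0,0.002]},
  {"delta_pos": [-1.8,3.8,74],"dr": [-0.005,0,0.002]},
  {"delta_pos": [-1.8,3.8,76.5],"dr": [-0.005,0,0.002]},
  {"delta_pos": [-1.8,3.8,76.5],"dr": [-0.005,0,0.002]},
  {"delta_pos": [-1.8,3.8,76.5],"dr": [-0.005,0,0.002]},
])

```text
t: 11.75
tool_pos: [0.5879, 0.0221, 0.033]
ee_rot: [[0.197, 0.98, 0.002], [0.98, -0.197, -0.0], [0.0, 0.002, -1.0]]
force: [-0.4, 0.6, -0.7]
gripper_width: 0.362
```

```bash
python3 - <<'E'
from h import *
i=camera_info('wrist');s=ctrl.read_state();R=np.array(s['ee_rot']);print(s['t'],s['tool_pos'],R.round(3).tolist(),s['force'])
im=snapshot('wrist');cv2.imwrite('pics/w12.png',cv2.resize(im[160:360,180:380,::-1],None,fx=3,fy=3))
sd=snapshot('side');cv2.imwrite('pics/s12.png',cv2.resize(sd[130:230,210:320,::-1],None,fx=6,fy=6,interpolation=cv2.INTER_CUBIC))
c=s['tool_pos']+R@[.0036,.0002,0]
for n,z in(('tin bottom',s['tool_pos'][2]+.0146),('rim',.04)):
  for r in ((.016,) if z>.041 else (.02,)):
    base=np.array([c[0],c[1],z]) if z>.041 else np.array([.588,.0257,.04])
    print(n,[ (3*(proj('wrist',base+R[:,:2]@[r*np.cos(a),r*np.sin(a)],i)-[180,160])).round(0).tolist() for a in (0,np.pi/2,-np.pi/2)])
E
```

```text
11.75 [0.58789674 0.02206254 0.03304752] [[0.197, 0.98, 0.002], [0.98, -0.197, -0.0], [0.0, 0.002, -1.0]] [-0.43794571  0.55622778 -0.69068082]
tin bottom [[305.0, 204.0], [392.0, 285.0], [218.0, 285.0]]
rim [[300.0, 168.0], [405.0, 267.0], [196.0, 267.0]]
```

View pics/w12.png

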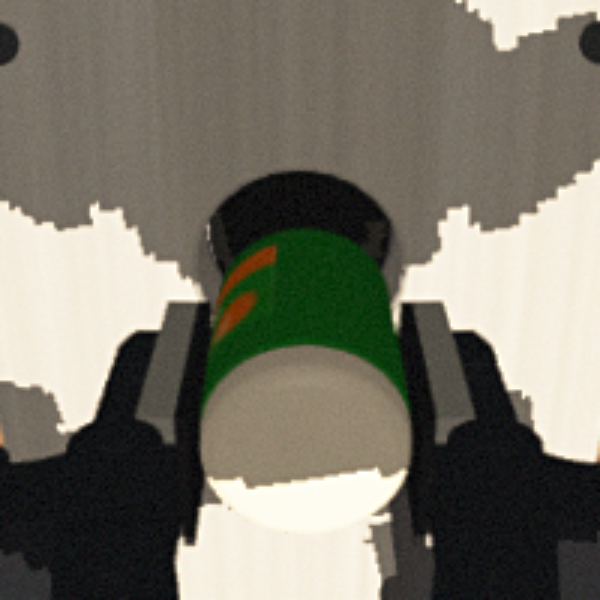

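View pics/s12.png

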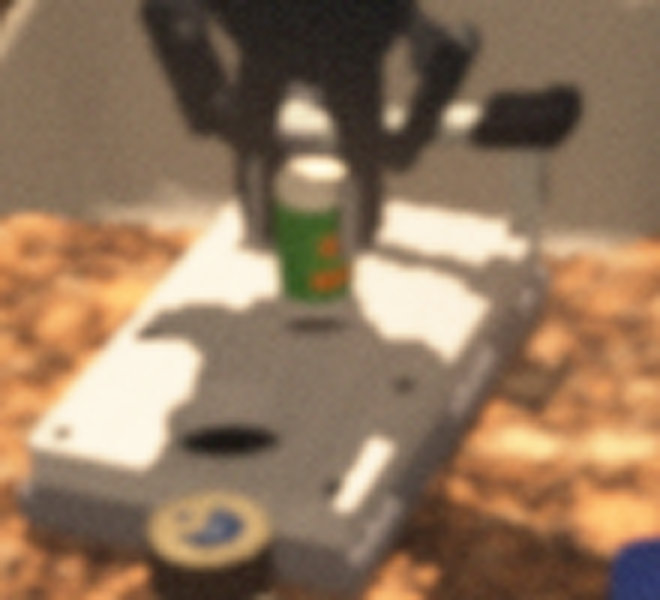

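```bash
python3 - <<'E'
from h import *
i=camera_info('wrist');s=ctrl.read_state();R=np.array(s['ee_rot']);t=s['tool_pos']
def rel(u,v,dz): # plane at tcp z + dz
    P=onz('wrist',u,v,t[2]+dz,i); return (1000*R.T@(P-t)).round(1)
print('pre  cap',rel(280.3,226.3,.049-.0825),'front bottom',rel(280.3,190,-.0825))
print('pre cap front edge', rel(280.3,130+225/3,.049-.0825),'rear',rel(280.3,130+353/3,.049-.0825))
print('held cap',rel(281.7,306.3,.0636),'front',rel(281.7,150+375/3,.0636),'rear',rel(281.7,150+563/3,.0636),'left',rel(180+200/3,306,.0636),'right',rel(180+412/3,306,.0636),'bottom front',rel(281.7,236.7,.0146))
E
```

```text
pre  cap [ 2.  -0.6 33.5] front bottom [14.9 -0.7 82.5]
pre cap front edge [17.3 -0.6 33.5] rear [-14.1  -0.7  33.5]
held cap [  3.8   0.2 -63.6] front [ 18.9   0.2 -63.6] rear [-13.5   0.1 -63.6] left [  3.8 -14.4 -63.6] right [  3.7  15.  -63.6] bottom front [ 14.6   0.2 -14.6]
```

```bash
python3 - <<'E'
from h import *
s=ctrl.read_state();R=np.array(s['ee_rot']);t=s['tool_pos']
sd=snapshot('side');g=sd[:,:,1].astype(int)
print(sd[170:195,263].tolist())
r=onz('side',263,185.8,.04);b=onz('side',263,180.8,t[2]+.0146)
print(r,b,'rim-b in tool',(1000*R.T@(r-b)).round(1), 'rim rel tool',(1000*R.T@(r-t)).round(1),'tin bot rel tool',(1000*R.T@(b-t)).round(1))
cv2.imwrite('pics/s13.png',cv2.resize(sd[150:200,235:295,::-1],None,fx=12,fy=12,interpolation=cv2.INTER_CUBIC))
E
```

```text
[[110, 94, 36], [120, 94, 36], [107, 95, 38], [89, 98, 39], [88, 100, 38], [121, 94, 34], [148, 89, 34], [143, 82, 27], [108, 89, 32], [86, 94, 52], [107, 110, 73], [131, 118, 93], [127, 110, 91], [100, 81, 68], [86, 74, 62], [107, 94, 79], [130, 111, 94], [133, 114, 97], [134, 115, 98], [138, 120, 103], [137, 117, 98], [135, 118, 98], [136, 117, 98], [136, 116, 100], [136, 114, 96]]
[0.58175742 0.04540859 0.04      ] [0.58342723 0.03548167 0.04782479] rim-b in tool [ 9.4 -3.6  7.8] rim rel tool [ 21.7 -10.6  -6.8] tin bot rel tool [ 12.3  -7.  -14.6]
```

View pics/s13.png

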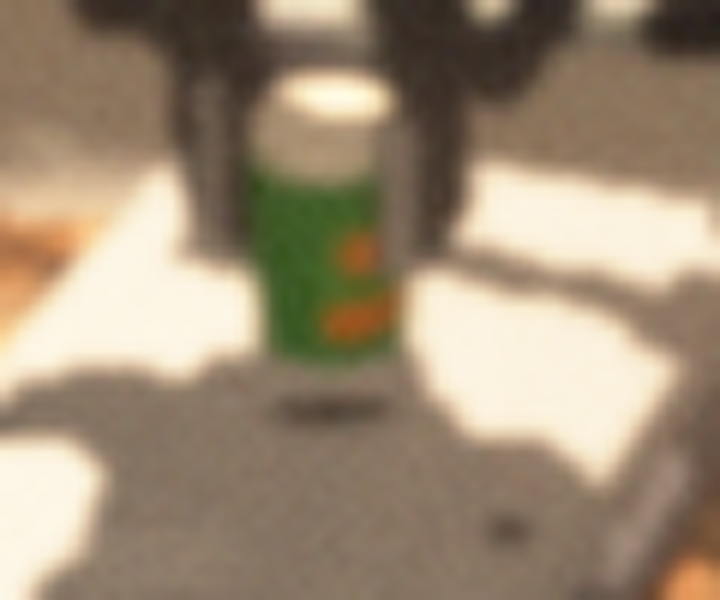

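Call:
carry_out([
  {"delta_pos": [2.5,-0.4,0],"dr": [0,0,0]},
  {"delta_pos": [4.5,-0.8,0],"dr": [0,0,0]},
  {"delta_pos": [4.5,-0.8,0],"dr": [0,0,0]},
  {"delta_pos": [4.5,-0.8,0],"dr": [0,0,0]},
])

```text
t: 12.3
tool_pos: [0.5878, 0.0268, 0.0332]
ee_rot: [[0.197, 0.98, 0.002], [0.98, -0.197, -0.0], [0.0, 0.002, -1.0]]
force: [-1.4, -0.3, -0.4]
gripper_width: 0.36
```

```bash
python3 - <<'E'
from h import *
s=ctrl.read_state();R=np.array(s['ee_rot']);t=s['tool_pos'];print(s['t'],t,R.round(3).tolist())
im=snapshot('wrist');cv2.imwrite('pics/w14.png',cv2.resize(im[190:290,220:340,::-1],None,fx=6,fy=6,interpolation=cv2.INTER_CUBIC))
sd=snapshot('side');cv2.imwrite('pics/s14.png',cv2.resize(sd[150:200,235:295,::-1],None,fx=12,fy=12,interpolation=cv2.INTER_CUBIC))
E
```

```text
12.3 [0.58782028 0.02681156 0.03320291] [[0.197, 0.98, 0.002], [0.98, -0.197, -0.0], [0.0, 0.002, -1.0]]
```

View pics/w14.png

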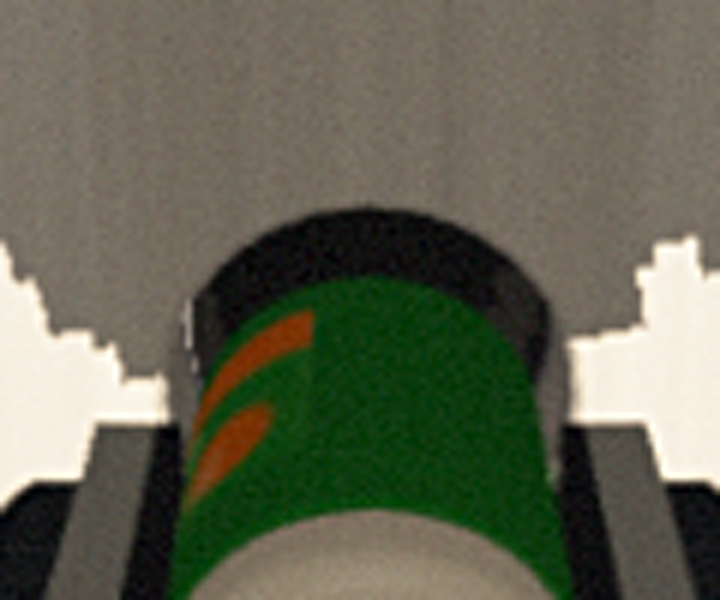

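View pics/s14.png

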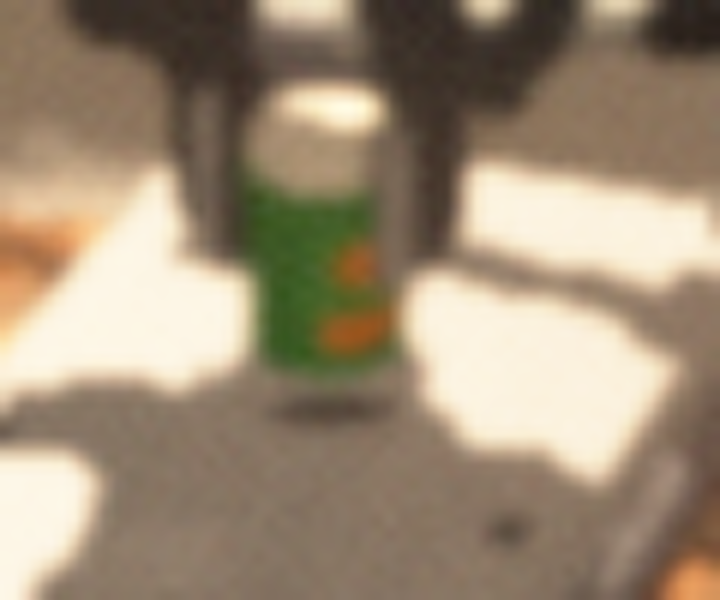

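Call:
carry_out([
  {"delta_pos": [0,0,4],"dr": [0,0,0]},
  {"delta_pos": [0,0,8],"dr": [0,0,0]},
  {"delta_pos": [0,0,12],"dr": [0,0,0]},
  {"delta_pos": [0,0,12],"dr": [0,0,0]},
])

```text
t: 12.8
tool_pos: [0.5871, 0.0267, 0.0202]
ee_rot: [[0.197, 0.98, -0.0], [0.98, -0.197, 0.0], [0.0, -0.0, -1.0]]
force: [-0.1, -0.3, -0.0]
gripper_width: 0.359
```

Call:
carry_out([
  {"delta_pos": [0,0,4],"dr": [0,0,0]},
  {"delta_pos": [0,0,8],"dr": [0,0,0]},
  {"delta_pos": [0,0,11],"dr": [0,0,0]},
  {"delta_pos": [0,0,12],"dr": [0,0,0]},
  {"delta_pos": [0,0,12],"dr": [0,0,0]},
])

```text
t: 13.3
tool_pos: [0.587, 0.0267, 0.0079]
ee_rot: [[0.197, 0.98, -0.0], [0.98, -0.197, 0.0], [0.0, -0.0, -1.0]]
force: [0.1, 0.0, -1.7]
gripper_width: 0.361
```

```bash
python3 - <<'E'
from h import *
s=ctrl.read_state();R=np.array(s['ee_rot']);t=s['tool_pos'];print(s['t'],t,R.round(3).tolist(),s['force'])
im=snapshot('wrist');cv2.imwrite('pics/w15.png',cv2.resize(im[190:330,220:340,::-1],None,fx=4,fy=4,interpolation=cv2.INTER_CUBIC))
sd=snapshot('side');cv2.imwrite('pics/s15.png',cv2.resize(sd[150:200,235:295,::-1],None,fx=12,fy=12,interpolation=cv2.INTER_CUBIC))
E
```

```text
13.3 [0.58700731 0.02674738 0.00792854] [[0.197, 0.98, -0.0], [0.98, -0.197, 0.0], [0.0, -0.0, -1.0]] [ 0.13988574  0.04823095 -1.74329354]
```

View pics/w15.png

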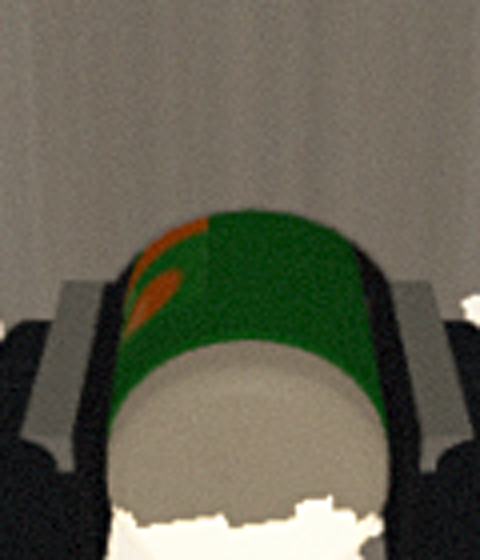

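View pics/s15.png

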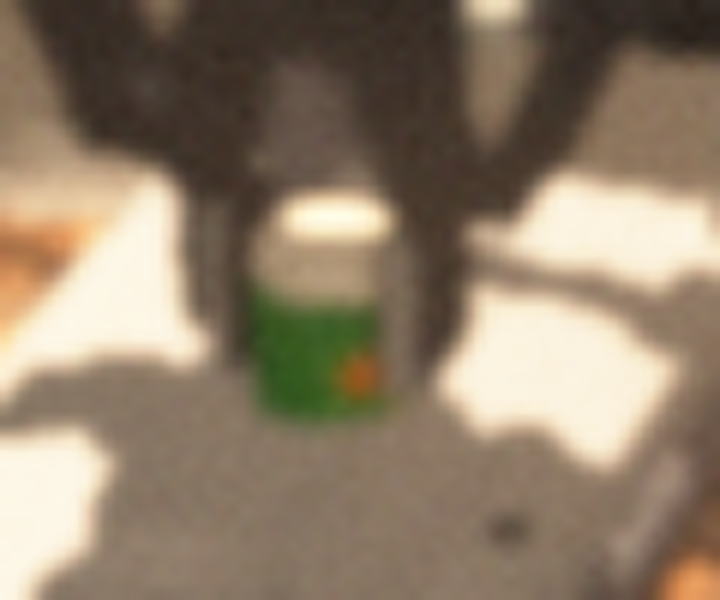

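Call:
carry_out([
  {"delta_pos": [0,0,0],"dr": [0,0,0]},
  {"delta_pos": [0,0,0],"dr": [0,0,0]},
  {"delta_pos": [0,0,0],"dr": [0,0,0]},
  {"delta_pos": [0,0,0],"dr": [0,0,0]},
  {"delta_pos": [0,0,-10],"dr": [0,0,0]},
  {"delta_pos": [0,0,-40],"dr": [0,0,0]},
  {"delta_pos": [0,0,-80],"dr": [0,0,0]},
  {"delta_pos": [0,0,-110],"dr": [0,0,0]},
  {"delta_pos": [0,0,-120],"dr": [0,0,0]},
  {"delta_pos": [0,0,-120],"dr": [0,0,0]},
], grip=0)

```text
t: 14.4
tool_pos: [0.5885, 0.0265, 0.1304]
ee_rot: [[0.197, 0.98, 0.005], [0.98, -0.197, -0.001], [0.0, 0.005, -1.0]]
force: [-1.3, -0.2, -0.6]
gripper_width: 0.997
```

```bash
python3 - <<'E'
from h import *
s=ctrl.read_state();R=np.array(s['ee_rot']);t=s['tool_pos'];print(s['t'],t,s['gripper_width'])
i=camera_info('wrist')
im=snapshot('wrist');cv2.imwrite('pics/w16.png',im[:,:,::-1])
sd=snapshot('side');cv2.imwrite('pics/s16.png',cv2.resize(sd[130:270,200:340,::-1],None,fx=4,fy=4,interpolation=cv2.INTER_CUBIC))
for n,P in dict(S=(.588,.0257,.04),L=(.6057,.1132,.04),cap=(.588,.0257,.071),jar=(.574,.27,.105)).items(): print(n,proj('wrist',P,i).round(1))
print(totool([.574,.271,.13]))
E
```

```text
14.4 [0.58846941 0.02654081 0.13036815] 0.9967885568472024
S [280.3 205.7]
L [280.3  99.5]
cap [280.4 217.8]
jar [188.3 -98.5]
[237.  -60.2  -2.4]
```

View pics/w16.png

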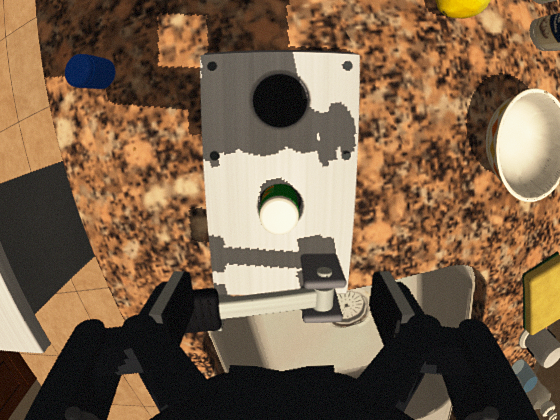

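View pics/s16.png

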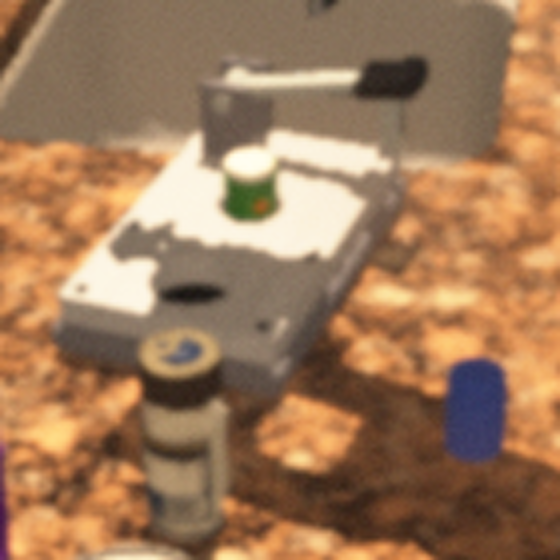

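Call:
carry_out([
  {"delta_pos": [25,-6,0],"dr": [0,0,0]},
  {"delta_pos": [70,-18,0],"dr": [0,0,0]},
  {"delta_pos": [115,-29,0],"dr": [0,0,0]},
  {"delta_pos": [160,-41,0],"dr": [0,0,0]},
  {"delta_pos": [205,-52,-2],"dr": [0,0,0]},
  {"delta_pos": [230,-58,-2],"dr": [0,-0.005,0]},
  {"delta_pos": [237,-60,-2],"dr": [0,0,0]},
  {"delta_pos": [237,-60,-2],"dr": [0,0,0]},
  {"delta_pos": [237,-60,-2],"dr": [0,0,0]},
  {"delta_pos": [237,-60,-2],"dr": [0,0,0]},
])

```text
t: 15.5
tool_pos: [0.5741, 0.2692, 0.129]
ee_rot: [[0.199, 0.98, -0.003], [0.98, -0.199, -0.0], [-0.001, -0.003, -1.0]]
force: [-0.0, -0.4, -0.0]
gripper_width: 0.998
```

```bash
python3 - <<'E'
from h import *
s=ctrl.read_state();R=np.array(s['ee_rot']);t=s['tool_pos'];print(s['t'],t,R.round(3).tolist(),np.abs(s['qvel']).max())
i=camera_info('wrist')
im=snapshot('wrist');cv2.imwrite('pics/w17.png',im[:,:,::-1])
for n,P in dict(jar=(.574,.27,.105),jarb=(.574,.27,0)).items(): print(n,proj('wrist',P,i).round(1))
sd=snapshot('side');cv2.imwrite('pics/s17.png',cv2.resize(sd[180:300,200:340,::-1],None,fx=4,fy=4,interpolation=cv2.INTER_CUBIC))
E
```

```text
15.5 [0.57413468 0.26923415 0.12899103] [[0.199, 0.98, -0.003], [0.98, -0.199, -0.0], [-0.001, -0.003, -1.0]] 0.007888251982561588
jar [280.9 233.3]
jarb [281.2 191.9]
```

View pics/w17.png

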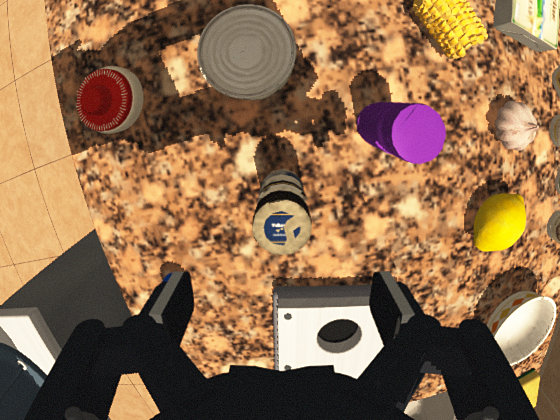

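View pics/s17.png

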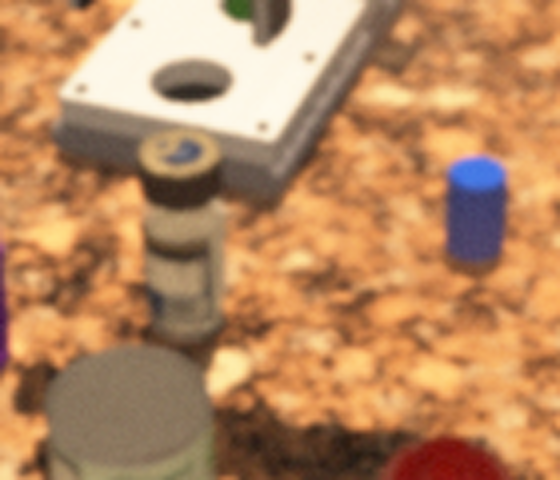

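```bash
python3 - <<'E'
from h import *
s=ctrl.read_state();R=np.array(s['ee_rot']);t=s['tool_pos'];i=camera_info('wrist')
for u,v,z in ((282,227,.105),(282,198,.105),(282,255,.105),(252,227,.105),(312,227,.105),(283,169.5,0)): print(u,v,(1000*R.T@(onz('wrist',u,v,z,i)-t)).round(1))
im=cv2.imread('pics/w17.png');cv2.imwrite('pics/w17c.png',cv2.resize(im[150:270,230:340],None,fx=6,fy=5))
E
```

```text
282 227 [ 5.   0.5 24.5]
282 198 [24.8  0.6 24.5]
282 255 [-15.5   0.5  24.5]
252 227 [  5.  -19.3  24.5]
312 227 [ 4.9 20.3 24.4]
283 169.5 [ 22.9   1.8 129.5]
```

View pics/w17c.png

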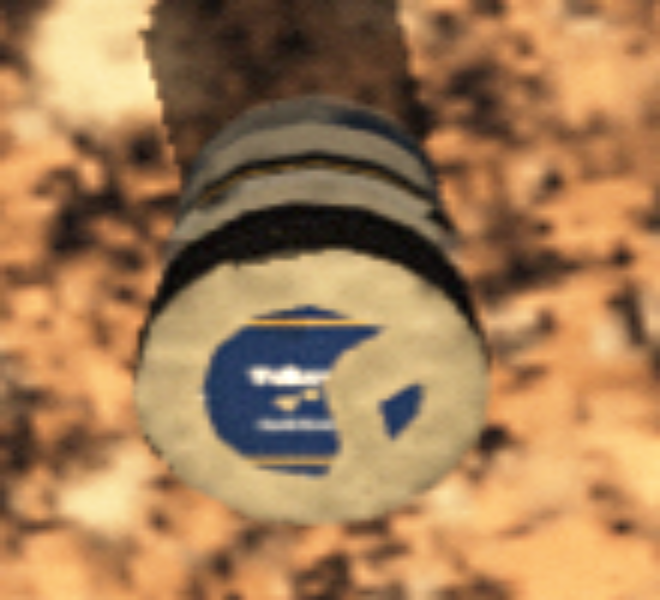

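Call:
carry_out([
  {"delta_pos": [1.5,0.5,15],"dr": [0,0,0]},
  {"delta_pos": [3,0.7,45],"dr": [-0.003,0,0]},
  {"delta_pos": [3,0.7,78],"dr": [-0.003,0,0]},
  {"delta_pos": [3,0.7,99],"dr": [-0.003,0,0]},
  {"delta_pos": [3,0.7,105],"dr": [-0.003,0,0]},
  {"delta_pos": [3,0.7,105],"dr": [-0.003,0,0]},
  {"delta_pos": [3,0.7,105],"dr": [-0.003,0,0]},
])

```text
t: 16.3
tool_pos: [0.5764, 0.2723, 0.0251]
ee_rot: [[0.199, 0.98, 0.003], [0.98, -0.199, -0.0], [0.0, 0.003, -1.0]]
force: [0.0, -0.4, 0.5]
gripper_width: 1.001
```

Call:
carry_out([
  {"delta_pos": [0,0,0],"dr": [0,0,0]},
  {"delta_pos": [0,0,0],"dr": [0,0,0]},
  {"delta_pos": [0,0,0],"dr": [0,0,0]},
  {"delta_pos": [0,0,0],"dr": [0,0,0]},
  {"delta_pos": [0,0,0],"dr": [0,0,0]},
  {"delta_pos": [0,0,0],"dr": [0,0,0]},
], grip=255, grip_force=30)

```text
t: 16.9
tool_pos: [0.5766, 0.2726, 0.0261]
ee_rot: [[0.199, 0.98, 0.003], [0.98, -0.199, 0.0], [0.001, 0.003, -1.0]]
force: [-2.1, -0.8, 5.8]
gripper_width: 0.471
```

```bash
python3 - <<'E'
from h import *
s=ctrl.read_state();R=np.array(s['ee_rot']);t=s['tool_pos'];print(s['t'],t,s['force'],s['gripper_width'])
i=camera_info('wrist')
im=snapshot('wrist');cv2.imwrite('pics/w18.png',cv2.resize(im[150:350,180:380,::-1],None,fx=3,fy=3))
sd=snapshot('side');cv2.imwrite('pics/s18.png',cv2.resize(sd[160:300,190:330,::-1],None,fx=4,fy=4,interpolation=cv2.INTER_CUBIC))
E
```

```text
16.9 [0.57657646 0.27258453 0.02613361] [-2.14072329 -0.7613214   5.75316018] 0.4714483934992031
```

View pics/w18.png

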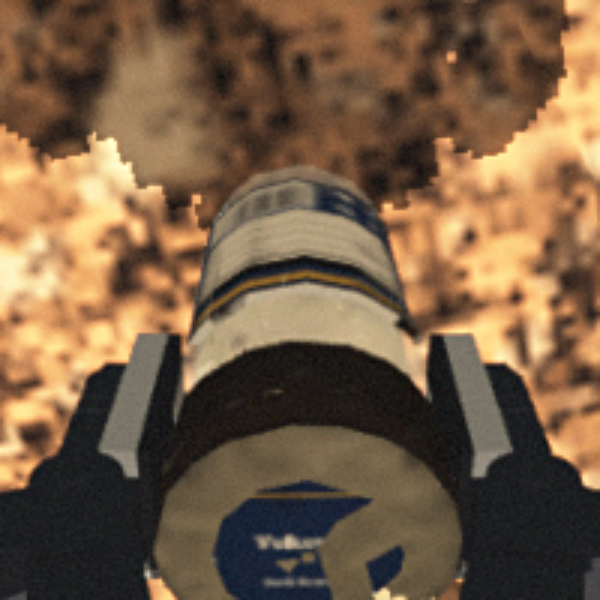

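View pics/s18.png

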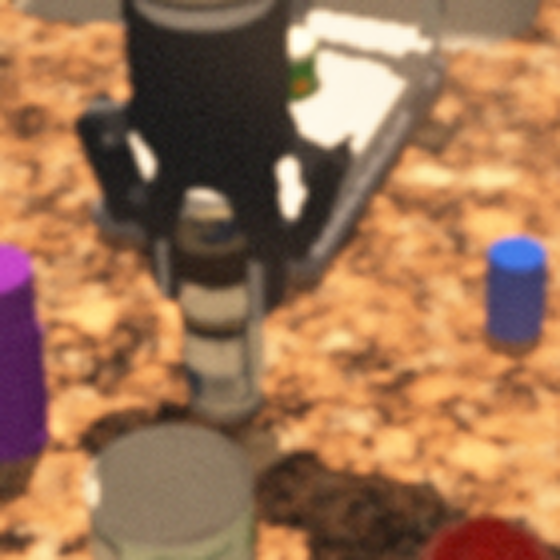

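Call:
carry_out([
  {"delta_pos": [0,0,-20],"dr": [0,0,0]},
  {"delta_pos": [0,0,-55],"dr": [0,0,0]},
  {"delta_pos": [0,0,-75],"dr": [0,0,0]},
  {"delta_pos": [0,0,-80],"dr": [0,0,0]},
  {"delta_pos": [0,0,-80],"dr": [0,0,0]},
  {"delta_pos": [0,0,-80],"dr": [0,0,0]},
])

```text
t: 17.6
tool_pos: [0.5752, 0.2722, 0.1047]
ee_rot: [[0.199, 0.98, 0.001], [0.98, -0.199, -0.001], [-0.0, 0.001, -1.0]]
force: [-0.8, 0.5, -2.0]
gripper_width: 0.473
```

```bash
python3 - <<'E'
from h import *
i=camera_info('wrist');s=ctrl.read_state();R=np.array(s['ee_rot']);t=s['tool_pos'];print(s['t'],t,R.round(3).tolist(),s['gripper_width'])
im=snapshot('wrist');cv2.imwrite('pics/w19.png',cv2.resize(im[150:350,180:380,::-1],None,fx=3,fy=3))
def rel(u,v,dz): return (1000*R.T@(onz('wrist',u,v,t[2]+dz,i)-t)).round(1)
print('bottom front',rel(280,205,-.0261))
print(totool([.6057,.1132,.106]))
E
```

```text
17.6 [0.57518068 0.2721959  0.10471625] [[0.199, 0.98, 0.001], [0.98, -0.199, -0.001], [-0.0, 0.001, -1.0]] 0.47264379236590603
bottom front [19.7 -0.8 26.1]
[-149.7   61.7   -1.5]
```

View pics/w19.png

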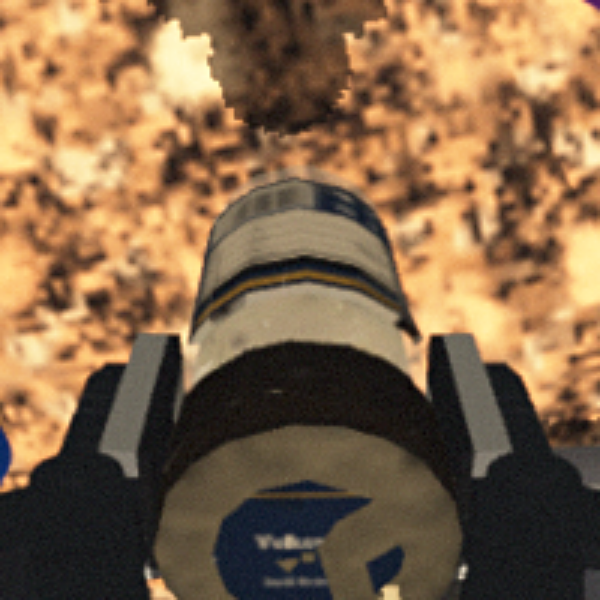

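Call:
carry_out([
  {"delta_pos": [-20,8,0],"dr": [0,0,0]},
  {"delta_pos": [-50,21,0],"dr": [0,0,0]},
  {"delta_pos": [-82,34,0],"dr": [0,0,0]},
  {"delta_pos": [-114,47,0],"dr": [0,0,0]},
  {"delta_pos": [-138,57,0],"dr": [0,0,0]},
  {"delta_pos": [-149,61.7,0],"dr": [0,0,0]},
  {"delta_pos": [-149,61.7,0],"dr": [0,0,0]},
  {"delta_pos": [-149,61.7,0],"dr": [0,0,0]},
  {"delta_pos": [-149,61.7,0],"dr": [0,0,0]},
  {"delta_pos": [-149,61.7,0],"dr": [0,0,0]},
])

```text
t: 18.65
tool_pos: [0.6053, 0.1152, 0.1044]
ee_rot: [[0.198, 0.98, -0.0], [0.98, -0.198, -0.0], [-0.001, -0.0, -1.0]]
force: [0.0, 0.3, -0.9]
gripper_width: 0.468
```

```bash
python3 - <<'E'
from h import *
i=camera_info('wrist');s=ctrl.read_state();R=np.array(s['ee_rot']);t=s['tool_pos'];print(s['t'],t,R.round(3).tolist(),s['gripper_width'])
im=snapshot('wrist');cv2.imwrite('pics/w20.png',cv2.resize(im[150:350,180:380,::-1],None,fx=3,fy=3))
def rel(u,v,dz): return (1000*R.T@(onz('wrist',u,v,t[2]+dz,i)-t)).round(1)
c=np.array([.6057,.1132,.04])
print('rim pts',[(3*(proj('wrist',c+R[:,:2]@[.0245*np.cos(a),.0245*np.sin(a)],i)-[180,150])).round(0).tolist() for a in (0,np.pi/2,-np.pi/2)])
sd=snapshot('side');cv2.imwrite('pics/s20.png',cv2.resize(sd[130:250,190:330,::-1],None,fx=5,fy=5,interpolation=cv2.INTER_CUBIC))
E
```

```text
18.65 [0.60534344 0.1152364  0.10440595] [[0.198, 0.98, -0.0], [0.98, -0.198, -0.0], [-0.001, -0.0, -1.0]] 0.4678306851113212
rim pts [[306.0, 109.0], [400.0, 200.0], [213.0, 200.0]]
```

View pics/w20.png

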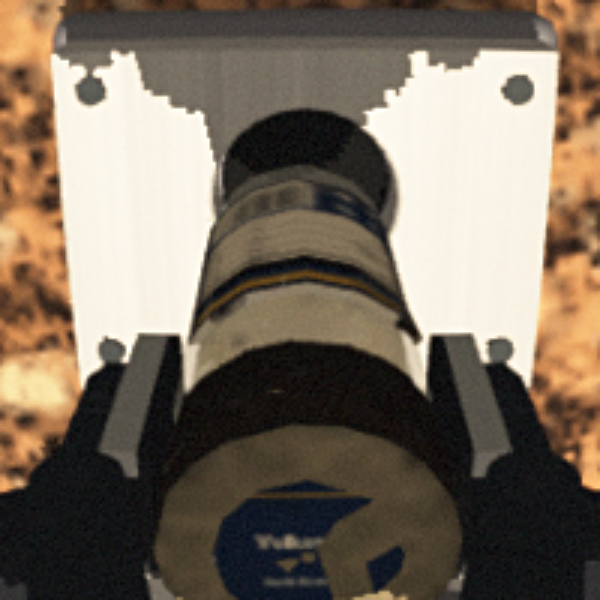

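View pics/s20.png

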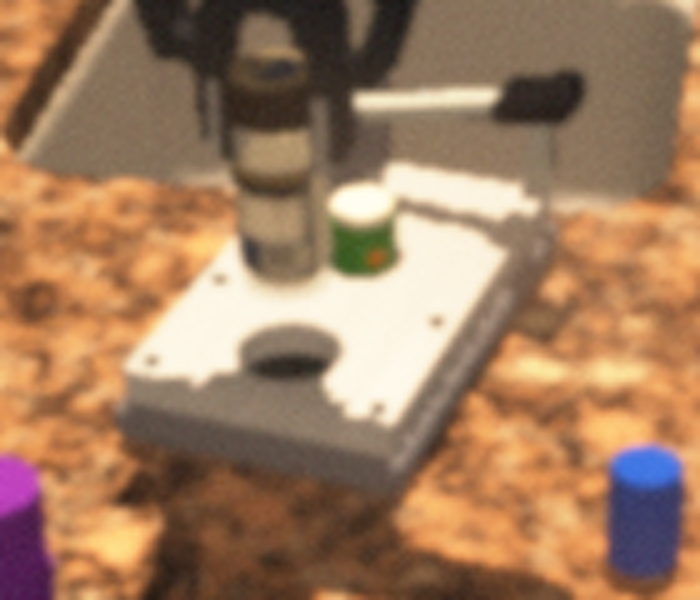

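Call:
carry_out([
  {"delta_pos": [-1,1.3,12],"dr": [0,0,0]},
  {"delta_pos": [-1,1.3,25],"dr": [0,0,0]},
  {"delta_pos": [-1,1.3,32],"dr": [0,0,0]},
  {"delta_pos": [-1,1.3,32],"dr": [0,0,0]},
  {"delta_pos": [-1,1.3,32],"dr": [0,0,0]},
])

```text
t: 19.25
tool_pos: [0.6064, 0.1136, 0.0719]
ee_rot: [[0.198, 0.98, -0.001], [0.98, -0.198, -0.001], [-0.001, -0.001, -1.0]]
force: [-0.1, 0.4, -1.7]
gripper_width: 0.471
```

```bash
python3 - <<'E'
from h import *
i=camera_info('wrist');s=ctrl.read_state();R=np.array(s['ee_rot']);t=s['tool_pos'];print(s['t'],t,R.round(3).tolist(),s['force'])
im=snapshot('wrist');cv2.imwrite('pics/w21.png',cv2.resize(im[170:290,220:340,::-1],None,fx=5,fy=5))
c=np.array([.6057,.1132,.04]);b=np.array([.6057,.1132,t[2]-.0261])
print('rim pts',[(5*(proj('wrist',c+R[:,:2]@[.0245*np.cos(a),.0245*np.sin(a)],i)-[220,170])).round(0).tolist() for a in (0,np.pi/2,-np.pi/2)])
print('ideal jar',[(5*(proj('wrist',b+R[:,:2]@[.0205*np.cos(a),.0205*np.sin(a)],i)-[220,170])).round(0).tolist() for a in (0,np.pi/2,-np.pi/2)])
sd=snapshot('side');cv2.imwrite('pics/s21.png',cv2.resize(sd[140:220,210:300,::-1],None,fx=8,fy=7,interpolation=cv2.INTER_CUBIC))
E
```

```text
19.25 [0.6063678  0.1136007  0.07192853] [[0.198, 0.98, -0.001], [0.98, -0.198, -0.001], [-0.001, -0.001, -1.0]] [-0.10999016  0.37608437 -1.6502057 ]
rim pts [[302.0, 130.0], [480.0, 302.0], [124.0, 303.0]]
ideal jar [[301.0, 172.0], [455.0, 318.0], [149.0, 319.0]]
```

View pics/w21.png

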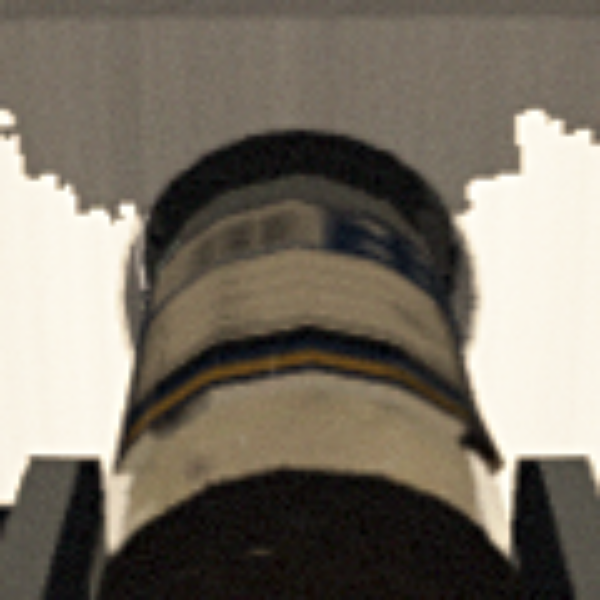

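View pics/s21.png

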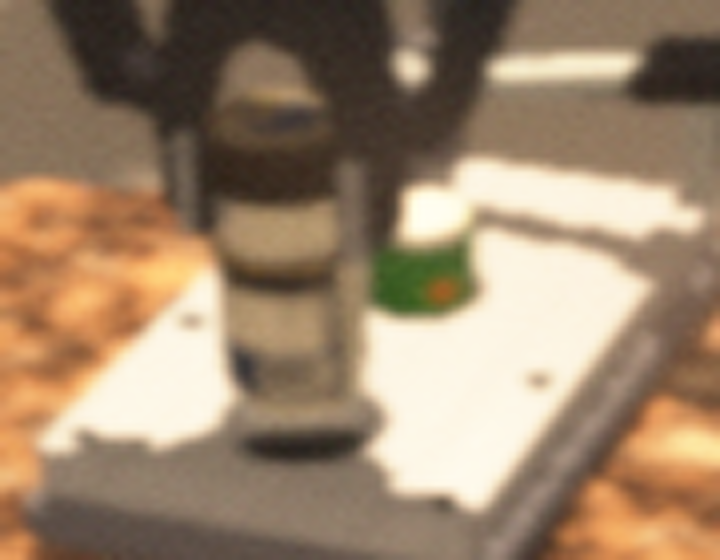

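Call:
carry_out([
  {"delta_pos": [0.3,0,4],"dr": [0,0,0]},
  {"delta_pos": [0.3,0,8],"dr": [0,0,0]},
  {"delta_pos": [0.3,0,12],"dr": [0,0,0]},
  {"delta_pos": [0.3,0,12],"dr": [0,0,0]},
])

```text
t: 19.75
tool_pos: [0.6064, 0.1139, 0.06]
ee_rot: [[0.198, 0.98, -0.001], [0.98, -0.198, -0.001], [-0.001, -0.001, -1.0]]
force: [-0.4, -0.9, -1.5]
gripper_width: 0.47
```

Call:
carry_out([
  {"delta_pos": [0,0,4],"dr": [0,0,0]},
  {"delta_pos": [0,0,8],"dr": [0,0,0]},
  {"delta_pos": [0,0,10],"dr": [0,0,0]},
  {"delta_pos": [0,0,11],"dr": [0,0,0]},
  {"delta_pos": [0,0,11],"dr": [0,0,0]},
])

```text
t: 20.25
tool_pos: [0.6063, 0.1139, 0.0488]
ee_rot: [[0.198, 0.98, -0.001], [0.98, -0.198, -0.001], [-0.001, -0.001, -1.0]]
force: [-0.1, -0.1, -0.2]
gripper_width: 0.47
```

Call:
carry_out([
  {"delta_pos": [0,0,0],"dr": [0,0,0]},
  {"delta_pos": [0,0,0],"dr": [0,0,0]},
  {"delta_pos": [0,0,0],"dr": [0,0,0]},
  {"delta_pos": [0,0,0],"dr": [0,0,0]},
  {"delta_pos": [0,0,-10],"dr": [0,0,0]},
  {"delta_pos": [0,0,-40],"dr": [0,0,0]},
  {"delta_pos": [0,0,-80],"dr": [0,0,0]},
  {"delta_pos": [0,0,-110],"dr": [0,0,0]},
  {"delta_pos": [0,0,-115],"dr": [0,0,0]},
  {"delta_pos": [0,0,-115],"dr": [0,0,0]},
], grip=0)

```text
t: 21.25
tool_pos: [0.6073, 0.114, 0.1657]
ee_rot: [[0.198, 0.98, 0.002], [0.98, -0.198, -0.001], [-0.0, 0.003, -1.0]]
force: [0.5, -0.3, -0.7]
gripper_width: 1.0
```

```bash
python3 - <<'E'
from h import *
i=camera_info('wrist');s=ctrl.read_state();R=np.array(s['ee_rot']);t=s['tool_pos'];print(s['t'],t,s['gripper_width'],s['force'])
im=snapshot('wrist');cv2.imwrite('pics/w22.png',im[:,:,::-1])
sd=snapshot('side');cv2.imwrite('pics/s22.png',cv2.resize(sd[120:260,190:330,::-1],None,fx=5,fy=4,interpolation=cv2.INTER_CUBIC))
E
```

```text
21.25 [0.607263   0.11397374 0.16565495] 1.0003140517467657 [ 0.52186574 -0.27419153 -0.72133378]
```

View pics/w22.png

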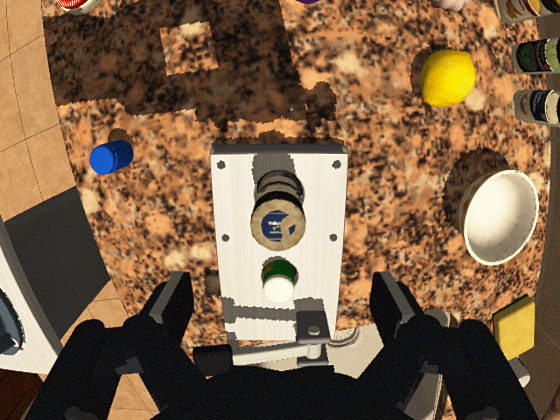

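View pics/s22.png

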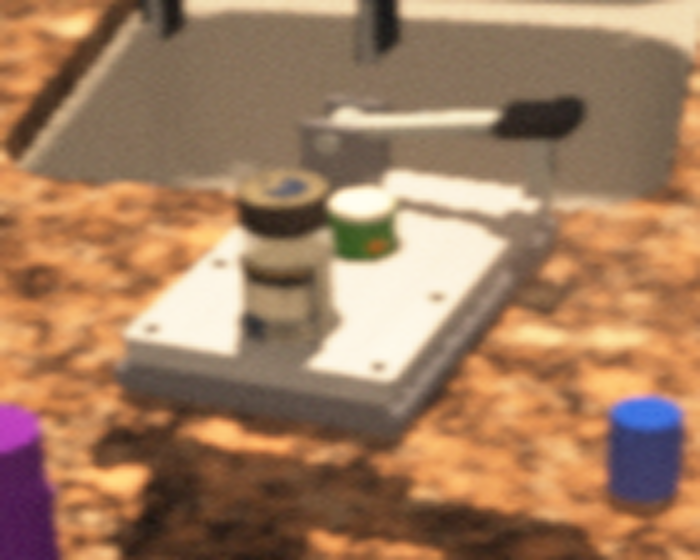

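```bash
python3 - <<'E'
from h import *
print(totool([.509,-.024,.12]))
s=ctrl.read_state();R=np.array(s['ee_rot'])
print(cv2.Rodrigues(R.T@(lambda y,z:np.c_[np.cross(y,z),y,z])(np.array([np.cos(.198),-np.sin(.198),0]),np.array([0,0,-1.])))[0].ravel().round(4))
E
```

```text
[-154.2  -67.    43.3]
[-0.003   0.0013 -0.0013]
```

Call:
carry_out([
  {"delta_pos": [-20,-9,0],"dr": [0,0,0]},
  {"delta_pos": [-50,-22,0],"dr": [0,0,0]},
  {"delta_pos": [-84,-36,5],"dr": [0,0,0]},
  {"delta_pos": [-118,-51,15],"dr": [0,0,0]},
  {"delta_pos": [-144,-63,30],"dr": [0,0,0]},
  {"delta_pos": [-154,-67,40],"dr": [0,0,0]},
  {"delta_pos": [-154,-67,43],"dr": [0,0,0]},
  {"delta_pos": [-154,-67,43],"dr": [0,0,0]},
  {"delta_pos": [-154,-67,43],"dr": [0,0,0]},
  {"delta_pos": [-154,-67,43],"dr": [0,0,0]},
], grip=255)

```text
t: 22.35
tool_pos: [0.5099, -0.0232, 0.1205]
ee_rot: [[0.197, 0.98, -0.002], [0.98, -0.197, -0.001], [-0.001, -0.002, -1.0]]
force: [0.1, -0.1, -0.7]
gripper_width: -0.003
```

```bash
python3 - <<'E'
from h import *
i=camera_info('wrist');s=ctrl.read_state();R=np.array(s['ee_rot']);t=s['tool_pos'];print(s['t'],t,R.round(3).tolist(),s['gripper_width'],s['force'])
im=snapshot('wrist');cv2.imwrite('pics/w23.png',cv2.resize(im[150:350,160:380,::-1],None,fx=3,fy=3))
sd=snapshot('side');cv2.imwrite('pics/s23.png',cv2.resize(sd[100:220,210:350,::-1],None,fx=5,fy=5,interpolation=cv2.INTER_CUBIC))
tp=snapshot('top');cv2.imwrite('pics/t23.png',cv2.resize(tp[130:260,270:420,::-1],None,fx=5,fy=4.5,interpolation=cv2.INTER_CUBIC))
E
```

```text
22.35 [ 0.50985583 -0.02320464  0.12053657] [[0.197, 0.98, -0.002], [0.98, -0.197, -0.001], [-0.001, -0.002, -1.0]] -0.0033170691842393267 [ 0.10442456 -0.07548152 -0.70416257]
```

View pics/w23.png

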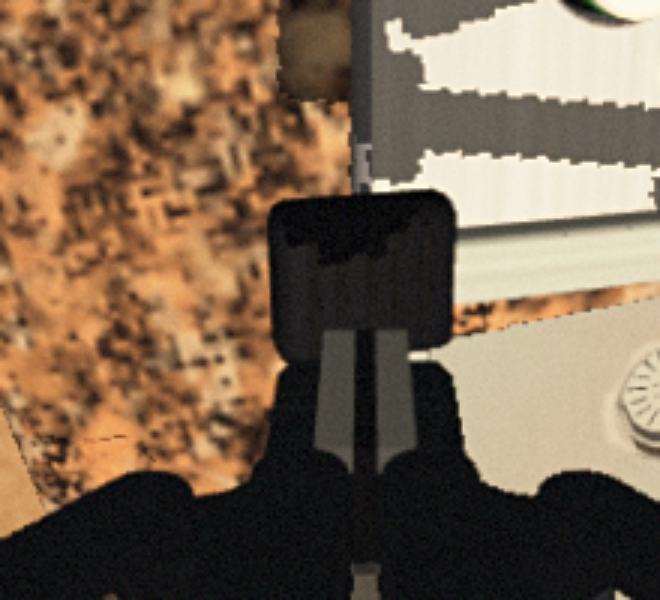

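View pics/s23.png

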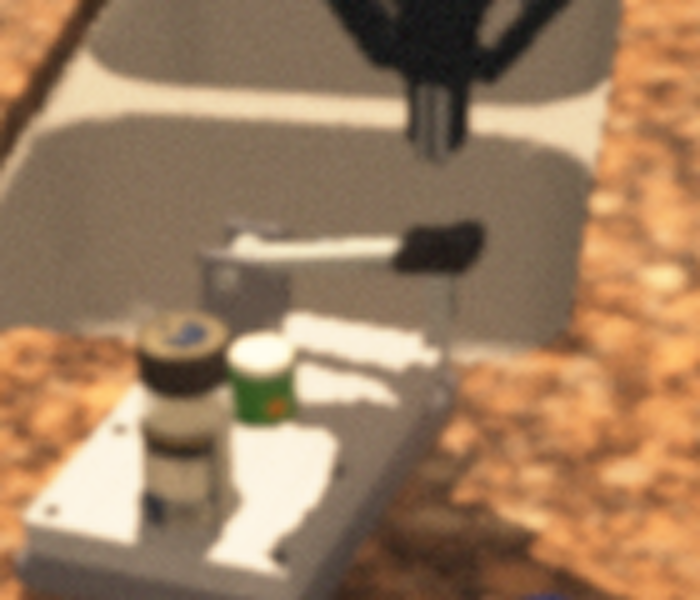

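View pics/t23.png

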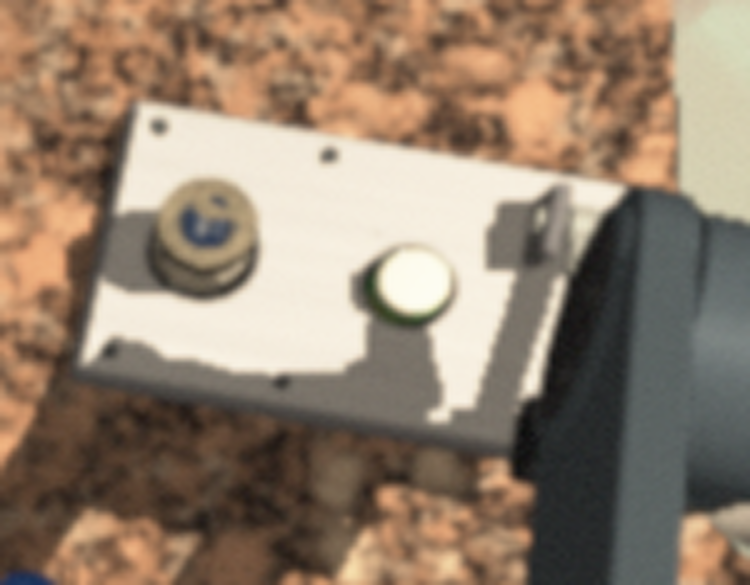

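Call:
carry_out([
  {"delta_pos": [-0.5,0,20],"dr": [0,0,0]},
  {"delta_pos": [-0.5,0,36],"dr": [0,0,0]},
  {"delta_pos": [-0.5,0,43],"dr": [0,0,0]},
  {"delta_pos": [-0.5,0,46],"dr": [0,0,0]},
  {"delta_pos": [-0.5,0,46],"dr": [0,0,0]},
])

```text
t: 23.0
tool_pos: [0.5088, -0.0235, 0.0749]
ee_rot: [[0.197, 0.98, -0.004], [0.98, -0.197, -0.0], [-0.001, -0.003, -1.0]]
force: [-2.1, 0.4, 4.7]
gripper_width: -0.002
```

Call:
carry_out([
  {"delta_pos": [0,0,4],"dr": [0,0,0]},
  {"delta_pos": [0,0,8],"dr": [0,0,0]},
  {"delta_pos": [0,0,12],"dr": [0,0,0]},
  {"delta_pos": [0,0,12],"dr": [0,0,0]},
  {"delta_pos": [0,0,12],"dr": [0,0,0]},
])

```text
t: 23.5
tool_pos: [0.508, -0.0233, 0.0637]
ee_rot: [[0.196, 0.98, -0.005], [0.981, -0.196, -0.0], [-0.001, -0.005, -1.0]]
force: [-3.5, 0.2, 6.7]
gripper_width: 0.003
```

```bash
python3 - <<'E'
from h import *
s=ctrl.read_state();R=np.array(s['ee_rot']);t=s['tool_pos'];print(s['t'],t,R.round(3).tolist(),s['gripper_width'],s['force'])
im=snapshot('wrist');cv2.imwrite('pics/w24.png',cv2.resize(im[150:350,160:380,::-1],None,fx=3,fy=3))
sd=snapshot('side');cv2.imwrite('pics/s24.png',cv2.resize(sd[120:200,240:330,::-1],None,fx=8,fy=7,interpolation=cv2.INTER_CUBIC))
E
```

```text
23.5 [ 0.50800299 -0.02330752  0.06373942] [[0.196, 0.98, -0.005], [0.981, -0.196, -0.0], [-0.001, -0.005, -1.0]] 0.0026179280988878955 [-3.53359689  0.16443883  6.68701049]
```

View pics/s24.png

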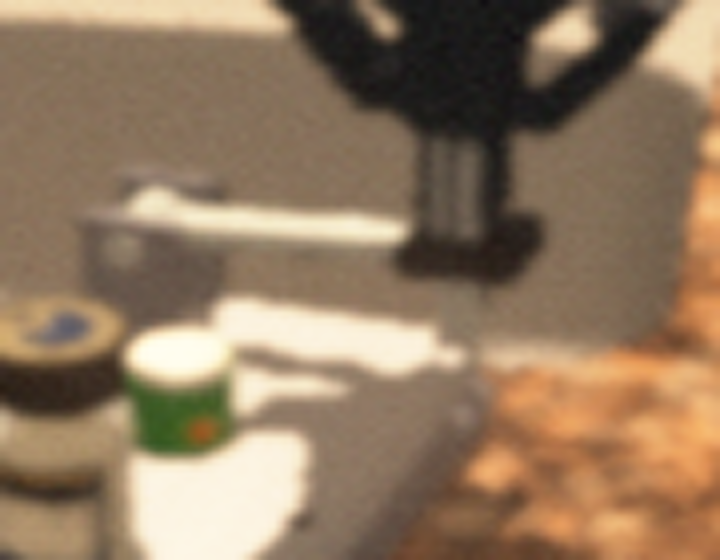

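View pics/w24.png

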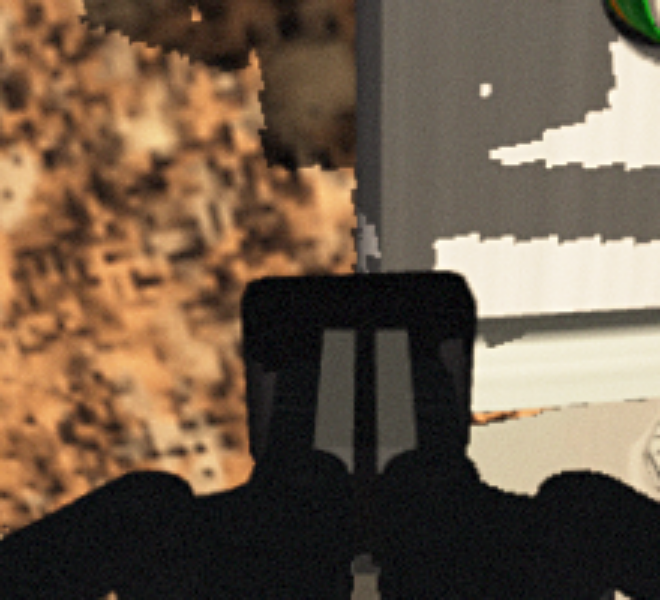

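Call:
carry_out([
  {"delta_pos": [0,0,3],"dr": [0,0,0]},
  {"delta_pos": [0,0,6],"dr": [0,0,0]},
  {"delta_pos": [0,0,9],"dr": [0,0,0]},
  {"delta_pos": [0,0,9],"dr": [0,0,0]},
  {"delta_pos": [0,0,9],"dr": [0,0,0]},
])

```text
t: 24.1
tool_pos: [0.5069, -0.0231, 0.0559]
ee_rot: [[0.196, 0.981, -0.006], [0.981, -0.196, -0.0], [-0.001, -0.006, -1.0]]
force: [-4.0, 1.3, 7.6]
gripper_width: -0.0
```

```bash
python3 - <<'E'
from h import *
s=ctrl.read_state();R=np.array(s['ee_rot']);t=s['tool_pos'];print(s['t'],t,R.round(3).tolist(),s['gripper_width'],s['force'])
im=snapshot('wrist');cv2.imwrite('pics/w25.png',cv2.resize(im[150:350,160:380,::-1],None,fx=3,fy=3))
sd=snapshot('side');cv2.imwrite('pics/s25.png',cv2.resize(sd[120:200,240:330,::-1],None,fx=8,fy=7,interpolation=cv2.INTER_CUBIC))
S=np.array([.588,.0257,0]);x=np.array([.98,-.197,0]);y=np.array([.197,.98,0])
pad=S-.065*y-.0675*x; hinge=pad+.105*x
f=lambda P:((proj('side',P)-[240,120])*[8,7]).round(0)
for zz,n in((.111,'rel'),(.088,'level'),(.065,'stop')): print(n,f(pad+[0,0,zz]),f(pad-.02*x+[0,0,zz]),f(pad+.018*y+[0,0,zz]))
post=pad-.03*y+.012*x+np.array([0,0,.088]);print('post',f(post))
E
```

```text
24.1 [ 0.50688775 -0.02308046  0.05586128] [[0.196, 0.981, -0.006], [0.981, -0.196, -0.0], [-0.001, -0.006, -1.0]] -0.00012351277514879467 [-4.02315643  1.26536756  7.58708319]
rel [461. 195.] [524. 204.] [441. 218.]
level [459. 254.] [522. 264.] [440. 278.]
stop [457. 312.] [520. 322.] [439. 336.]
post [453. 211.]
```

View pics/s25.png

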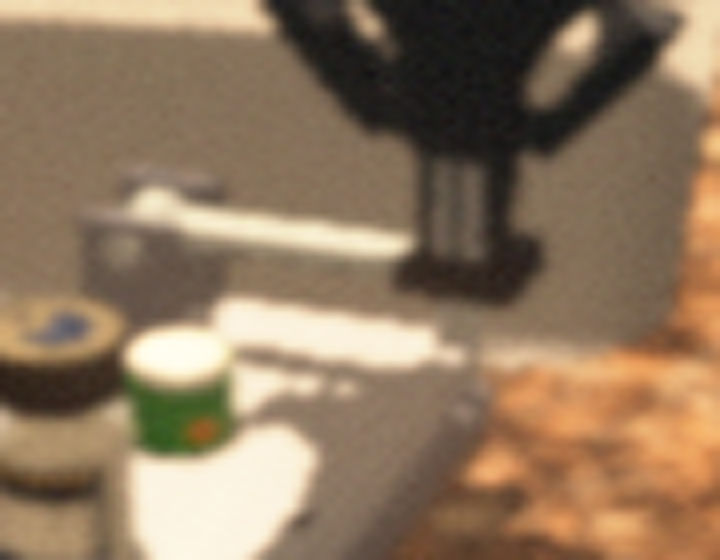

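View pics/w25.png

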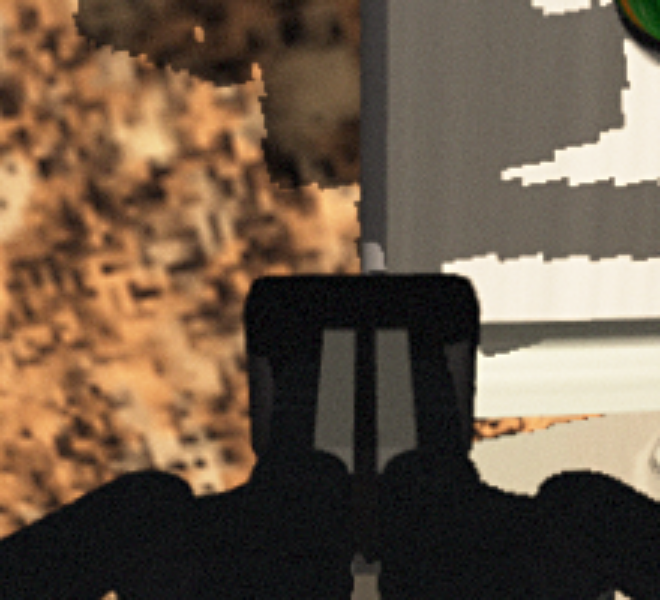

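Call:
carry_out([
  {"delta_pos": [0,1,1.5],"dr": [0,0,0]},
  {"delta_pos": [0,1,1.5],"dr": [0,0,0]},
  {"delta_pos": [0,1,1.5],"dr": [0,0,0]},
  {"delta_pos": [0,1,1.5],"dr": [0,0,0]},
  {"delta_pos": [0,1,1.5],"dr": [0,0,0]},
  {"delta_pos": [0,1,1.5],"dr": [0,0,0]},
  {"delta_pos": [0,1,1.5],"dr": [0,0,0]},
  {"delta_pos": [0,1,1.5],"dr": [0,0,0]},
  {"delta_pos": [0,1,1.5],"dr": [0,0,0]},
  {"delta_pos": [0,1,1.5],"dr": [0,0,0]},
])

```text
t: 25.2
tool_pos: [0.5068, -0.0231, 0.0555]
ee_rot: [[0.196, 0.981, -0.008], [0.981, -0.196, -0.0], [-0.002, -0.008, -1.0]]
force: [-3.8, 0.7, 8.5]
gripper_width: 0.002
```

Call:
carry_out([
  {"delta_pos": [0,0.5,0.5],"dr": [0,0,0]},
  {"delta_pos": [0,0.5,0.5],"dr": [0,0,0]},
  {"delta_pos": [0,0.5,0.5],"dr": [0,0,0]},
  {"delta_pos": [0,0.5,0.5],"dr": [0,0,0]},
  {"delta_pos": [0,0.5,0.5],"dr": [0,0,0]},
  {"delta_pos": [0,0.5,0.5],"dr": [0,0,0]},
  {"delta_pos": [0,0.5,0.5],"dr": [0,0,0]},
  {"delta_pos": [0,0.5,0.5],"dr": [0,0,0]},
  {"delta_pos": [0,0.5,0.5],"dr": [0,0,0]},
  {"delta_pos": [0,0.5,0.5],"dr": [0,0,0]},
])

```text
t: 26.2
tool_pos: [0.5068, -0.0231, 0.0563]
ee_rot: [[0.195, 0.981, -0.008], [0.981, -0.195, -0.0], [-0.002, -0.008, -1.0]]
force: [-3.2, 1.0, 7.7]
gripper_width: 0.003
```

Call:
carry_out([
  {"delta_pos": [0,0.5,0.5],"dr": [0,0,0]},
  {"delta_pos": [0,0.5,0.5],"dr": [0,0,0]},
  {"delta_pos": [0,0.5,0.5],"dr": [0,0,0]},
  {"delta_pos": [0,0.5,0.5],"dr": [0,0,0]},
  {"delta_pos": [0,0.5,0.5],"dr": [0,0,0]},
  {"delta_pos": [0,0.5,0.5],"dr": [0,0,0]},
  {"delta_pos": [0,0.5,0.5],"dr": [0,0,0]},
  {"delta_pos": [0,0.5,0.5],"dr": [0,0,0]},
  {"delta_pos": [0,0.5,0.5],"dr": [0,0,0]},
  {"delta_pos": [0,0.5,0.5],"dr": [0,0,0]},
])

```text
t: 27.2
tool_pos: [0.5069, -0.0231, 0.057]
ee_rot: [[0.195, 0.981, -0.008], [0.981, -0.195, -0.0], [-0.002, -0.008, -1.0]]
force: [-3.3, 0.6, 7.2]
gripper_width: 0.005
```

Call:
carry_out([
  {"delta_pos": [0,0.5,0.5],"dr": [0,0,0]},
  {"delta_pos": [0,0.5,0.5],"dr": [0,0,0]},
  {"delta_pos": [0,0.5,0.5],"dr": [0,0,0]},
  {"delta_pos": [0,0.5,0.5],"dr": [0,0,0]},
  {"delta_pos": [0,0.5,0.5],"dr": [0,0,0]},
  {"delta_pos": [0,0.5,0.5],"dr": [0,0,0]},
  {"delta_pos": [0,0.5,0.5],"dr": [0,0,0]},
  {"delta_pos": [0,0.5,0.5],"dr": [0,0,0]},
  {"delta_pos": [0,0.5,0.5],"dr": [0,0,0]},
  {"delta_pos": [0,0.5,0.5],"dr": [0,0,0]},
])

```text
t: 28.2
tool_pos: [0.507, -0.0231, 0.0577]
ee_rot: [[0.195, 0.981, -0.009], [0.981, -0.195, -0.001], [-0.002, -0.008, -1.0]]
force: [-3.6, 0.4, 7.6]
gripper_width: -0.001
```

```bash
python3 - <<'E'
from h import *
s=ctrl.read_state();R=np.array(s['ee_rot']);t=s['tool_pos'];print(s['t'],t,s['gripper_width'],s['force'],np.abs(s['qvel']).max())
sd=snapshot('side');cv2.imwrite('pics/s26.png',cv2.resize(sd[120:330,170:350,::-1],None,fx=3.5,fy=2.8,interpolation=cv2.INTER_CUBIC))
tp=snapshot('top');cv2.imwrite('pics/t26.png',cv2.resize(tp[120:300,140:420,::-1],None,fx=2.8,fy=2.8,interpolation=cv2.INTER_CUBIC))
E
```

```text
28.2 [ 0.50697682 -0.02314314  0.05769157] -0.0013536706990784754 [-3.58458719  0.42625845  7.59274416] 0.0008247810787351485
```

View pics/s26.png

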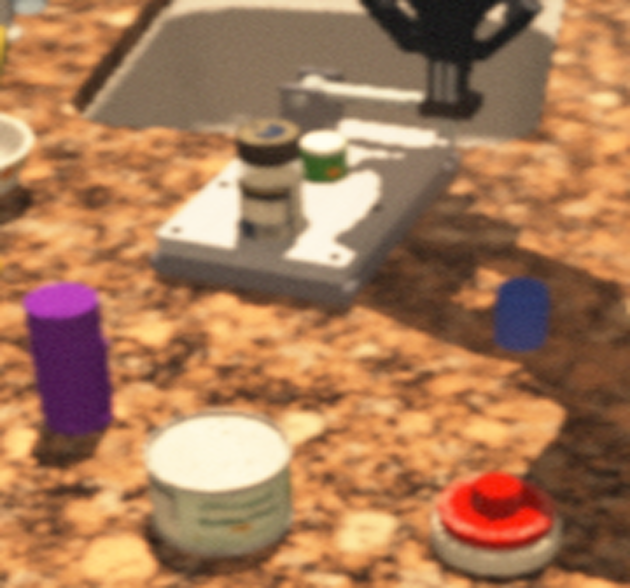

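View pics/t26.png

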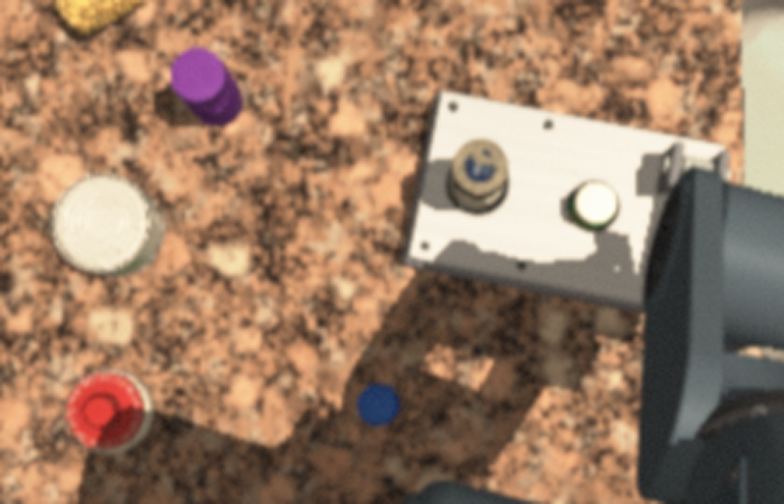

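Call:
carry_out([
  {"delta_pos": [0,0.5,2],"dr": [0,0,0]},
  {"delta_pos": [0,0.5,4.5],"dr": [0,0,0]},
  {"delta_pos": [0,0.5,4.5],"dr": [0,0,0]},
  {"delta_pos": [0,0.5,4.5],"dr": [0,0,0]},
  {"delta_pos": [0,0.5,4.5],"dr": [0,0,0]},
  {"delta_pos": [0,0.5,4.5],"dr": [0,0,0]},
])

```text
t: 28.9
tool_pos: [0.5067, -0.0231, 0.0545]
ee_rot: [[0.194, 0.981, -0.009], [0.981, -0.194, -0.001], [-0.002, -0.009, -1.0]]
force: [-2.9, 0.8, 7.8]
gripper_width: -0.002
```

Call:
carry_out([
  {"delta_pos": [0,0.5,1.2],"dr": [0,0,0]},
  {"delta_pos": [0,0.5,1.2],"dr": [0,0,0]},
  {"delta_pos": [0,0.5,1.2],"dr": [0,0,0]},
  {"delta_pos": [0,0.5,1.2],"dr": [0,0,0]},
  {"delta_pos": [0,0.5,1.2],"dr": [0,0,0]},
  {"delta_pos": [0,0.5,1.2],"dr": [0,0,0]},
  {"delta_pos": [0,0.5,1.2],"dr": [0,0,0]},
  {"delta_pos": [0,0.5,1.2],"dr": [0,0,0]},
  {"delta_pos": [0,0.5,1.2],"dr": [0,0,0]},
  {"delta_pos": [0,0.5,1.2],"dr": [0,0,0]},
])

```text
t: 29.9
tool_pos: [0.5067, -0.0231, 0.0546]
ee_rot: [[0.194, 0.981, -0.01], [0.981, -0.194, -0.001], [-0.003, -0.009, -1.0]]
force: [-2.7, -0.3, 7.3]
gripper_width: 0.0
```

Call:
carry_out([
  {"delta_pos": [0,0.5,1.2],"dr": [0,0,0]},
  {"delta_pos": [0,0.5,1.2],"dr": [0,0,0]},
  {"delta_pos": [0,0.5,1.2],"dr": [0,0,0]},
  {"delta_pos": [0,0.5,1.2],"dr": [0,0,0]},
  {"delta_pos": [0,0.5,1.2],"dr": [0,0,0]},
  {"delta_pos": [0,0.5,1.2],"dr": [0,0,0]},
  {"delta_pos": [0,0.5,1.2],"dr": [0,0,0]},
  {"delta_pos": [0,0.5,1.2],"dr": [0,0,0]},
  {"delta_pos": [0,0.5,1.2],"dr": [0,0,0]},
  {"delta_pos": [0,0.5,1.2],"dr": [0,0,0]},
])

```text
t: 30.9
tool_pos: [0.5067, -0.0231, 0.0546]
ee_rot: [[0.194, 0.981, -0.01], [0.981, -0.194, -0.001], [-0.003, -0.01, -1.0]]
force: [-3.7, 0.3, 9.0]
gripper_width: 0.004
```

Call:
carry_out([
  {"delta_pos": [0,0.5,1.2],"dr": [0,0,0]},
  {"delta_pos": [0,0.5,1.2],"dr": [0,0,0]},
  {"delta_pos": [0,0.5,1.2],"dr": [0,0,0]},
  {"delta_pos": [0,0.5,1.2],"dr": [0,0,0]},
  {"delta_pos": [0,0.5,1.2],"dr": [0,0,0]},
  {"delta_pos": [0,0.5,1.2],"dr": [0,0,0]},
  {"delta_pos": [0,0.5,1.2],"dr": [0,0,0]},
  {"delta_pos": [0,0.5,1.2],"dr": [0,0,0]},
  {"delta_pos": [0,0.5,1.2],"dr": [0,0,0]},
  {"delta_pos": [0,0.5,1.2],"dr": [0,0,0]},
])

```text
t: 31.9
tool_pos: [0.5068, -0.0231, 0.0547]
ee_rot: [[0.194, 0.981, -0.01], [0.981, -0.194, -0.001], [-0.003, -0.01, -1.0]]
force: [-3.2, 0.8, 8.6]
gripper_width: -0.002
```

```bash
python3 - <<'E'
from h import *
s=ctrl.read_state();print(s['t'],s['tool_pos'],s['force'],np.abs(s['qvel']).max())
sd=snapshot('side');cv2.imwrite('pics/s27.png',cv2.resize(sd[120:200,240:330,::-1],None,fx=8,fy=7,interpolation=cv2.INTER_CUBIC))
E
```

```text
31.9 [ 0.50675237 -0.02311555  0.05473468] [-3.18693047  0.82314029  8.55624382] 0.0023577905405757706
```

View pics/s27.png

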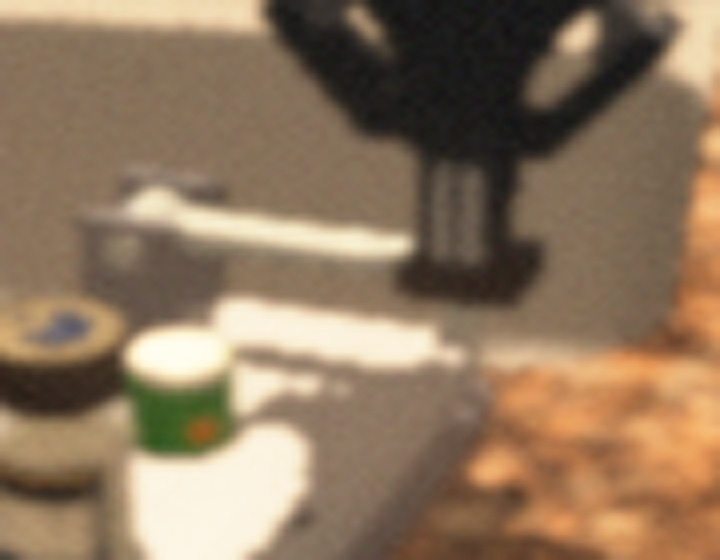

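The paddle is level, held steadily with about 8 N. Both containers stand in their wells, so I'm handing in.

```bash
python3 - <<'E'
from station import job, ctrl
print(job.job_done()); s=ctrl.read_state(); print(s['t'],s['tool_pos'],s['force'])
E
```

```text
the job is handed in; nothing more can be done
None
the job is handed in; nothing more can be done
```

I lowered the green tin into the small well and the spice jar into the large well, and let both go. Then I pressed the paddle level with closed fingers, held it for about 8 s, and handed in at t ≈ 32 s while still pressing.

**Last checks:**
- **Paddle:** the fingertips were at about 89 mm, where level is 88 mm, and they pushed with about 8 N, the stated half-way spring force. During the hold the pad drifted up about 2 mm, and I corrected it. I had no direct reading of the paddle angle; this comes from tip height, force and the side picture.
- **Containers:** both look upright and seated in the side and top pictures. I did not measure their distance from the well centres after release.
- **Food can and timer:** unmoved as far as the before and after top pictures show.

**Things that disagreed:**
- **Finger length:** the fingertips when shut sit about 34 mm behind the reported TCP, which I found by touching the worktop. Because of this the first grasp closed above the tin without moving it. I used the measured value from then on.
- **Wrist camera:** it put near objects 3–5 mm off the top camera's positions, so I aligned each container's bottom edge to the well rim in the same picture before lowering.

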